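Slide a thin plate over the tray edge, grip it and lay it on a sloping sprung stand

TASK

Slide the thin copper plate forward until its near end sticks well out over the open front edge of the blue tray, grip it there by its two long sides and lift it out. Lay it, still in the grip, on the brass-faced seat of the sloping stand: push the sprung curved arm back with the plate's side, set the plate down beside the low fence, flat on the seat and home against the ledge at the bottom of the slope, then let go so that the arm presses it flush against the fence. Do not let the plate fall off the tray onto the desk, and leave the other things on the desk where they are.

Things in the scene. Friction and masses are not known exactly. Their poses are not given: they have to be found in the camera images.
- plate_center (a point): centre of the loose copper plate (mid-thickness): 120 mm long (x), 60 wide (y), 3 thick (z), 0.19 kg. Starts flat in the tray's channel, lengthwise, near end 2 to 18 mm behind the open edge. Friction about 0.3 on tray and seat. The rims cover its long sides, so it can be gripped only where it sticks out over the edge; it tips off when its centre passes the edge.
- tray_edge (a point): middle of the open front edge of the fixed blue tray, on the channel's floor, 30 mm above the desk. x points into the tray along the channel, y across, z up; the plate slides out to -x. Channel 140 mm long, 66 wide (3 mm play at each side of the plate); side rims 5 mm high, 8 wide, back rim at the far end. Free air before the edge, down to the desk.
- seat: brass-faced seat of the fixed sloping stand. Origin in its plane, middle of the low end, at the ledge, 36 mm above the desk. x up the slope (30 deg, rising away from the robot), y left, z square to it. The ledge (36 mm wide, 5 high) stops the plate at x = 0. Plate home: centre at x 60, y 0, z 1.5 mm. Up to x = 60 the seat is 44 mm wide, so fingers can straddle it and reach below the plate.
- fence_face (a point): middle of the foot of the fixed brass fence's face on the left of the seat, at seat x = 90, y = +30, z = 0 mm. The fence runs along the slope from seat x = 64 to 116 mm, is 4 mm high above the seat and 7 mm thick; axes as the seat. A board 98 mm wide lies under this upper part of the seat.
- clip_nose (a point): tip of the rounded nose of the steel sprung curved arm on the right of the seat, 8 mm above its plane (arm 1 to 15 mm above it). At rest at seat x = 81, y = -24 mm, 6 mm inside the place of the plate's right side: the plate must push it back to -y. Pushed back 9 mm, the plate clears the fence by 3 mm. Pivot at seat x = 114, y = -50 mm.
- clip (a joint): angle of the sprung arm, rad: 0 at rest, grows as the nose is pushed back (outwards, to -y of the seat), stop at 0.6; about 0.19 with the plate home. The spring presses with about 2 N at rest and 4 N when drawn back 9 mm.
- brass_weight: bystander: brass weight with a knob, 28 mm wide, 31 mm high, origin under its middle
- tin_1: bystander: round brass-coloured tin 46 mm wide, 17 mm high, origin under its middle
- eraser: bystander: eraser 45 x 23 x 13 mm, origin under its middle
- bench_block: bystander: square steel block 50 x 50 x 24 mm, origin under its middle
- marker_blue: bystander: blue marker pen 118 mm long, origin under its middle
- flush_cutters: bystander: side cutters with yellow and navy grips, 135 mm long, origin under their middle; they lie near the grey lamp whose shade hangs over the left part of the desk (about x 0.48 to 0.68, y 0.14 to 0.35, from 0.44 m up): keep the arm clear of it

How it is judged:
By the outcome, as a careful person would: the job done as asked, in the order asked, and still so for the second after the job is handed in, with the robot touching nothing.
It also fails if it takes over 61 s, if anything falls off the work surface, if the arm or the gripper's body presses on something with over 40 N, if the wrist force passes 120 N, or if a joint passes its speed limit or range.

ROBOT

A 7-joint arm with a two-finger parallel gripper is mounted at the origin on a cart in front of the work surface, level with it; the furniture and walls round the work are solid. World frame = base frame: x ahead of the robot, y to its left, z up, the work surface at z = 0. Lengths are in m, angles in rad, forces in N, time in s.
With the tool pointing down it reaches from about 0.425 to 0.875 m from the base axis. Payload 4.7 kg.
Tool frame: the origin (TCP) lies on the centre line of the jaws, within the pads' length; the fingertips stand ahead of it and the grasp point (between the pads) lies 8 mm behind it (ctrl.finger_overhang is the x of the fingertips in the tool frame, in m); x points along the fingers, z is the direction in which the jaws open and shut, and the axes are right-handed (so a half turn about x gives the same grasp; the last joint's range is limited). The gripper opens to 87 mm and grips with 3 to 60 N. Pads are 19 mm wide; open, the fingers measure 117 mm over their backs; the gripper's body (75 mm by 190 mm) begins 51 mm behind the grasp point.
Start: joints at [-1.263, 0.321, -0.07, 1.45, 0.023, 1.371, -0.057], TCP at [0.188, 0.622, 0.234] pointing down, gripper open.
Joint ranges: [-2.86, 2.86], [-0.3, 2.09], [-1.38, 1.24], [0.06, 2.45], [-1.56, 4.7], [0.09, 2.05], [-2.69, 2.69]. Speed limits (rad/s): [2.57, 2.57, 3.14, 3.14, 3.14, 3.14, 3.14].

INTERFACE

Orientations are given as a rotation vector (axis times angle).
In Python, from bench import readout, viewer, job, nets, ctrl gives the robot as it stands.
- The arm moves only by the shell command python3 -m creep 'ROWS' [FORCE]. ROWS is JSON, a list of rows, each an object with "linear": the shift along the tool's x, y, z in m, a list of three; "twist": the turn, a rotation vector about the tool's x, y, z in degrees, a list of three; "fingers": the gripper's target within -1 to 1 (shut at 1, half-way at 0, fully open at -1). A call has 1 to 8 rows; each row is the pose to reach, as a shift and turn from the pose commanded when the call began, along the tool's axes at that moment; what a row does not reach only later rows make up. A row lasts 1/12 s, in which the tool goes at most 41.7 mm and 7.16 degrees, less where a joint would pass 70% of its speed; a pose out of reach is approached as far as the arm can. A call with a gripper value outside its range is refused whole. The fingers move at their own pace and stop on an object; FORCE is the grip in N (left out, the last holds). Time passes only in rows, so rows that repeat a pose let the fingers close. It gives the time, the measured TCP pose, the force and the opening at its end, in the units of the state.
- readout.get_state(): the state, without advancing time (a new reading comes with each control period).
- viewer.get_image(name): name is "side" or "top" or "wrist"; returns (picture, depth): 420x560x3 uint8, red, green, blue; 420x560 float32, m along the optical axis (not along the pixel's ray), 0 where there is no reading.
- viewer.camera_params(name): a dict with "K" (3x3 intrinsics, pixels), "cam_to_world" (4x4, takes a point from camera to world coordinates). Camera axes: x right, y down, z forward; pixel columns grow to the right and rows downward; lengths in m; the calibration is good to about 2 mm. A picture is of the moment at which its call begins: read the wrist's pose just before it. camera_params takes no time and is no camera call; for the wrist camera it gives the pose at the moment of the call.
- job.close_job(): hands the job in, once; it reports no verdict.
Trained networks look in the newest picture that a camera, given by its name, has taken for a name from the list of things; names that differ only in an ending like _2 or _b are one class to them, and where a whole thing is asked for, a point or a joint stands for the part that bears it (a point fixed in the world has none). Each returns a list of dicts, best first, with "conf" (0 to 1); they miss things now and then, are a little off and sometimes report something else, mostly with a low value. They report only what shows in the picture. A call takes as long as a camera call.
- nets.boxes_of(camera, label): "centre" ([x, y, z] in m, in world coordinates, good to about 4 mm: the middle of the surface that is visible of it).
- nets.place_of(camera, label): "centre" ([x, y, z] in m, in world coordinates, good to about 4 mm: a listed point, or the origin of a listed thing).
The state is a dict: "time": time; "joint_positions": joint angles; "qd": joint speeds; "joint_torque": joint torques, N m; "position": TCP position; "tool_rot": TCP orientation; "ft_force": force on the tool from outside, world axes, zero at the start; "torque": the same for the moment, N m; "grip_width": opening from 0.0 (shut) to 1.0 (fully open).
Only numpy, scipy, OpenCV 4.12 (cv2) and the standard library are available. Lean on these libraries where they do the work, as an engineer would, in place of code of your own. Each camera call takes 0.05 s, during which the arm holds its last target.

## Working session

There is one attempt and no reset: what is moved stays moved. The work goes in short steps, Python scripts to look and compute and a shell command to move; the robot and the scene stay as the last step left them, time stands still between calls to the robot, and variables do not carry over. Pictures are saved under pics/ and viewed, and the job is handed in when it is done.

```bash
ls; mkdir -p pics; python3 - <<'E'
from bench import readout, viewer, job, nets, ctrl
import cv2, numpy as np
s=readout.get_state(); print({k:np.round(v,4).tolist() for k,v in s.items()}); print(ctrl.finger_overhang)
for n in ["side","top","wrist"]:
    im,d=viewer.get_image(n); cv2.imwrite(f"pics/{n}0.png",im[:,:,::-1]); p=viewer.camera_params(n); print(n,np.round(p["K"],1).tolist(),np.round(p["cam_to_world"],3).tolist())
for n in ["side","top"]:
  for l in ["plate_center","tray_edge","seat","fence_face","clip_nose"]:
    print(n,l,[(round(r["conf"],2),np.round(r["centre"],4).tolist()) for r in nets.place_of(n,l)][:3])
print(readout.get_state()["time"])
E
```

```text
pics
{'time': 0.0, 'joint_positions': [-1.2629, 0.3218, -0.0701, 1.4517, 0.0226, 1.3708, -0.0569], 'qd': [0.0011, 0.0012, -0.0003, -0.0007, 0.0007, 0.0003, 0.0017], 'joint_torque': [0.0001, -49.1273, -0.4039, -31.254, -0.064, 0.0435, 0.0002], 'position': [0.1881, 0.6216, 0.2325], 'tool_rot': [-0.9914, 1.3355, 0.9893], 'ft_force': [-0.505, 0.3462, -0.0547], 'torque': [-0.03, -0.0057, -0.0251], 'grip_width': 1.0005}
0.011
side [[438.4, 0.0, 275.6], [0.0, 438.4, 208.7], [0.0, 0.0, 1.0]] [[-0.961, -0.105, 0.257, 0.338], [-0.278, 0.374, -0.885, 0.892], [-0.003, -0.921, -0.388, 0.547], [0.0, 0.0, 0.0, 1.0]]
top [[397.3, 0.0, 276.3], [0.0, 397.3, 207.2], [0.0, 0.0, 1.0]] [[-0.002, -0.996, 0.087, 0.57], [-1.0, 0.001, -0.016, -0.11], [0.016, -0.087, -0.996, 0.969], [0.0, 0.0, 0.0, 1.0]]
wrist [[317.4, 0.0, 287.4], [0.0, 317.4, 212.7], [0.0, 0.0, 1.0]] [[0.289, 0.926, 0.241, 0.121], [0.957, -0.28, -0.075, 0.642], [-0.002, 0.253, -0.968, 0.383], [0.0, 0.0, 0.0, 1.0]]
side plate_center [(0.57, [0.6013, -0.0465, 0.0305])]
side tray_edge [(0.98, [0.5351, -0.0305, 0.0275]), (0.73, [0.602, -0.0445, 0.0321])]
side seat [(0.76, [0.5664, -0.2749, 0.0347])]
side fence_face [(0.8, [0.6507, -0.2723, 0.0818])]
side clip_nose [(0.61, [0.6245, -0.3172, 0.0814])]
top plate_center [(0.89, [0.6023, -0.05, 0.0314])]
top tray_edge [(0.8, [0.5347, -0.0275, 0.0303])]
top seat [(0.69, [0.5652, -0.2746, 0.0368])]
top fence_face [(0.65, [0.6499, -0.2707, 0.0815])]
top clip_nose [(0.43, [0.6254, -0.3207, 0.0804])]
0.65
```

View pics/top0.png

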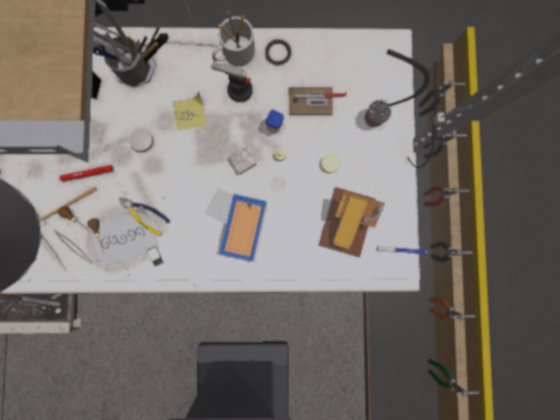

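View pics/side0.png

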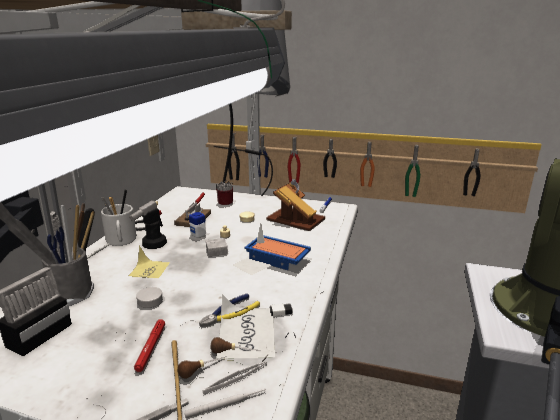

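The top view shows the blue tray at about (243,227) and the stand at (350,222). Both are yawed about -17°, with the tray's open end toward the robot. The lamp shade is at the far left. I'll write the frame helpers and plan the approach next.

```bash
cat > h.py <<'E'
from bench import readout, viewer, job, nets, ctrl
import cv2, numpy as np
from scipy.spatial.transform import Rotation as R
def pose():
    s=readout.get_state(); return np.array(s["position"]),R.from_rotvec(s["tool_rot"]),s
def Rtool(yaw,pitch=0,flip=1):
    # heading h, tool x = down tilted forward by pitch; z across (left*flip)
    h=np.array([np.cos(yaw),np.sin(yaw),0]);l=np.array([-np.sin(yaw),np.cos(yaw),0]);u=np.array([0,0,1.])
    x=-u*np.cos(pitch)+h*np.sin(pitch); z=l*flip; y=np.cross(z,x)
    return R.from_matrix(np.c_[x,y,z])
def go(p,Rt):
    p0,R0,s=pose()
    return np.round(R0.inv().apply(np.array(p)-p0),4).tolist(), np.round((R0.inv()*Rt).as_rotvec(degrees=True),2).tolist()
def snap(n,f,box=None,k=1):
    im,d=viewer.get_image(n)
    o=im[:,:,::-1]
    if box: o=o[box[1]:box[3],box[0]:box[2]]
    if k!=1:o=cv2.resize(o,None,fx=k,fy=k,interpolation=cv2.INTER_CUBIC)
    cv2.imwrite("pics/"+f,o); return im,d
def w(n,u,v,z):  # pixel & depth to world
    p=viewer.camera_params(n);K=p["K"];T=np.array(p["cam_to_world"])
    return (T@np.array([(u-K[0][2])/K[0][0]*z,(v-K[1][2])/K[1][1]*z,z,1]))[:3]
def onplane(n,u,v,p0,nrm,par=None):
    p=par or viewer.camera_params(n);K=p["K"];T=np.array(p["cam_to_world"])
    d=T[:3,:3]@np.array([(u-K[0][2])/K[0][0],(v-K[1][2])/K[1][1],1]);o=T[:3,3]
    return o+d*(np.dot(np.array(p0)-o,nrm)/np.dot(d,nrm))
E
python3 - <<'E'
from h import *
p,r,s=pose(); print(np.round(r.as_matrix(),3).tolist())
for f in (1,-1): print(f, go([.48,-.08,.25],Rtool(np.radians(-17),0,f)), go([.33,.29,.25],Rtool(np.radians(-17),0,f)))
E
```

```text
[[0.0, -0.957, 0.29], [0.0, 0.29, 0.957], [-1.0, -0.0, 0.0]]
1 ([-0.0164, -0.4826, -0.5876], [0.17, 0.01, 0.0]) ([-0.0164, -0.2319, -0.2769], [0.17, 0.01, 0.0])
-1 ([-0.0164, -0.4826, -0.5876], [-179.83, -0.0, 0.01]) ([-0.0164, -0.2319, -0.2769], [-179.83, -0.0, 0.01])
```

```bash
python3 - <<'E'
from h import *
for t in ([.33,.29,.235],[.41,.13,.235],[.49,-.02,.235],[.52,-.12,.28]): print(go(t,Rtool(np.radians(-17)))[0])
E
python3 -m creep '[{"linear":[0,-0.2,-0.25],"twist":[0,0,0],"fingers":-1},{"linear":[0,-0.232,-0.277],"twist":[0,0,0],"fingers":-1},{"linear":[0,-0.232,-0.277],"twist":[0,0,0],"fingers":-1},{"linear":[0,-0.232,-0.277],"twist":[0,0,0],"fingers":-1},{"linear":[0,-0.232,-0.277],"twist":[0,0,0],"fingers":-1},{"linear":[0,-0.232,-0.277],"twist":[0,0,0],"fingers":-1},{"linear":[0,-0.232,-0.277],"twist":[0,0,0],"fingers":-1},{"linear":[0,-0.232,-0.277],"twist":[0,0,0],"fingers":-1}]'
```

```text
[-0.0014, -0.2318, -0.2769]
[-0.0014, -0.3548, -0.4069]
[-0.0014, -0.4748, -0.5273]
[-0.0464, -0.5324, -0.6143]
time: 1.32
position: [0.3195, 0.3136, 0.2338]
tool_rot: [-0.99, 1.333, 0.99]
ft_force: [0.8, 0.8, 0.0]
grip_width: 1.001
```

```bash

python3 -m creep '[{"linear":[0,-0.123,-0.13],"twist":[0,0,0],"fingers":-1},{"linear":[0,-0.123,-0.13],"twist":[0,0,0],"fingers":-1},{"linear":[0,-0.123,-0.13],"twist":[0,0,0],"fingers":-1},{"linear":[0,-0.123,-0.13],"twist":[0,0,0],"fingers":-1},{"linear":[-0.045,-0.27,-0.305],"twist":[0,0,0],"fingers":-1},{"linear":[-0.045,-0.27,-0.305],"twist":[0,0,0],"fingers":-1},{"linear":[-0.045,-0.27,-0.305],"twist":[0,0,0],"fingers":-1},{"linear":[-0.045,-0.27,-0.305],"twist":[0,0,0],"fingers":-1}]'
python3 - <<'E'
from h import *
print(go([.49,-.13,.28],Rtool(np.radians(-17))))
snap("wrist","w1.png")
E
```

```text
time: 1.98
position: [0.459, 0.014, 0.265]
tool_rot: [-0.99, 1.332, 0.99]
ft_force: [1.0, 0.1, -0.2]
grip_width: 0.998
([-0.0152, -0.0714, -0.1289], [0.16, 0.08, 0.05])
```

View pics/w1.png

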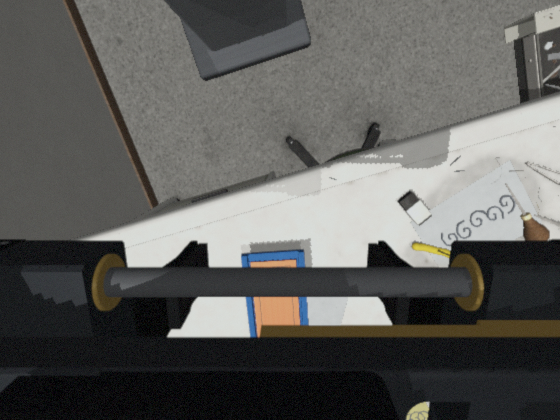

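The wrist camera looks back toward the robot side. The tray's open edge shows at about (275,253), and the gripper hides the rest. I'll move further forward to see both fixtures.

```bash

python3 -m creep '[{"linear":[-0.02,-0.19,-0.1],"twist":[0,0,0],"fingers":-1},{"linear":[-0.02,-0.19,-0.1],"twist":[0,0,0],"fingers":-1},{"linear":[-0.02,-0.19,-0.1],"twist":[0,0,0],"fingers":-1},{"linear":[-0.02,-0.19,-0.1],"twist":[0,0,0],"fingers":1},{"linear":[-0.02,-0.19,-0.1],"twist":[0,0,0],"fingers":1},{"linear":[-0.02,-0.19,-0.1],"twist":[0,0,0],"fingers":1},{"linear":[-0.02,-0.19,-0.1],"twist":[0,0,0],"fingers":1}]'
python3 - <<'E'
from h import *
snap("wrist","w2.png")
for l in ["plate_center","tray_edge","seat","fence_face","clip_nose"]:
    print(l,[(round(r["conf"],2),np.round(r["centre"],4).tolist()) for r in nets.place_of("wrist",l)][:3])
E
```

```text
time: 2.62
position: [0.6123, -0.1373, 0.2829]
tool_rot: [-0.989, 1.339, 0.986]
ft_force: [-0.5, 0.4, -0.4]
grip_width: 0.782
plate_center []
tray_edge [(0.93, [0.534, -0.0279, 0.0279]), (0.34, [0.6502, -0.2697, 0.0801]), (0.31, [0.5381, 0.1651, -0.0028])]
seat [(0.88, [0.5678, -0.2772, 0.0321])]
fence_face [(0.63, [0.6519, -0.2689, 0.0746]), (0.3, [0.6448, 0.1953, -0.0055])]
clip_nose [(0.65, [0.6433, 0.1992, -0.0033])]
```

View pics/w2.png

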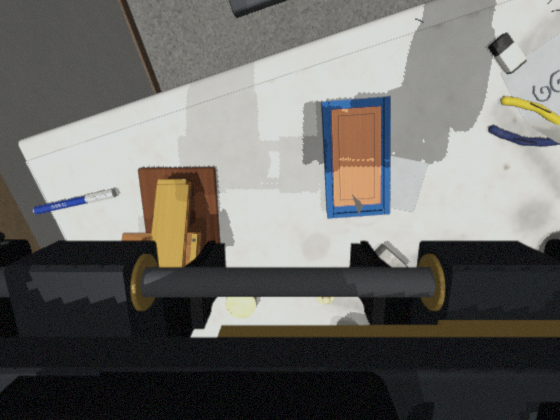

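The wrist view shows the whole tray, (323,97) to (390,217), with the copper plate in it and the seat at (170,220). I'll segment them and fit the frames.

```bash
python3 - <<'E'
from h import *
P={}
im,d=viewer.get_image("wrist");par=viewer.camera_params("wrist")
cv2.imwrite("pics/w3.png",cv2.resize(im[80:240,110:410,::-1],None,fx=2.6,fy=2.6,interpolation=cv2.INTER_CUBIC))
hsv=cv2.cvtColor(im,cv2.COLOR_RGB2HSV)
it,dt=viewer.get_image("top");pt=viewer.camera_params("top")
ht=cv2.cvtColor(it,cv2.COLOR_RGB2HSV)
def fit(n,m,h,par):
    cs,_=cv2.findContours(m.astype(np.uint8),cv2.RETR_EXTERNAL,cv2.CHAIN_APPROX_NONE)
    c=max(cs,key=cv2.contourArea)[:,0,:]
    pts=np.array([onplane(n,u,v,[0,0,h],[0,0,1],par)[:2] for u,v in c])
    r=cv2.minAreaRect((pts*1000).astype(np.float32)); print(n,h,np.round(r[0],1),np.round(r[1],1),round(r[2],1))
for n,H,pr,bx in(("wrist",hsv,par,(315,405,85,225)),("top",ht,pt,(215,270,190,265))):
    M=np.zeros(H.shape[:2],bool);M[bx[2]:bx[3],bx[0]:bx[1]]=1
    blue=(H[...,0]>95)&(H[...,0]<130)&(H[...,1]>110)&M
    cop=(H[...,0]<22)&(H[...,1]>90)&M
    fit(n,blue,.035,pr);fit(n,cop,.033,pr)
# seat plane from depth
p=par;K=p["K"];T=np.array(p["cam_to_world"])
v,u=np.mgrid[170:245,150:195]
def cloud(d,u,v,p):
    K=p["K"];T=np.array(p["cam_to_world"]);z=d[v,u];q=np.stack([(u-K[0][2])/K[0][0]*z,(v-K[1][2])/K[1][1]*z,z],-1)
    return q@T[:3,:3].T+T[:3,3]
q=cloud(d,u,v,p)
for r in range(175,245,8): print(r,np.round(q[r-170,::6,2],3))
E
```

```text
wrist 0.035 [604.3 -46.7] [ 80.4 143.7] 77.4
wrist 0.033 [601.8 -46.3] [ 59.2 118.6] 76.8Traceback (most recent call last):
  File "<stdin>", line 17, in <module>
  File "<stdin>", line 10, in fit
ValueError: max() iterable argument is empty
```

View pics/w3.png

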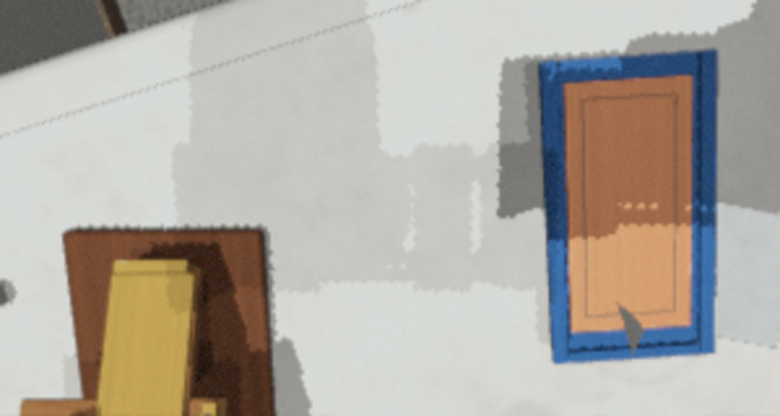

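```bash
cat > fit.py <<'E'
from h import *
def fit(n,m,h,par):
    cs,_=cv2.findContours(m.astype(np.uint8),cv2.RETR_EXTERNAL,cv2.CHAIN_APPROX_NONE)
    c=max(cs,key=cv2.contourArea)[:,0,:]
    pts=np.array([onplane(n,u,v,[0,0,h],[0,0,1],par)[:2] for u,v in c])
    r=cv2.minAreaRect((pts*1000).astype(np.float32)); print(n,h,np.round(r[0],1),np.round(r[1],1),round(r[2],1)); return r
def cloud(d,u,v,p):
    K=p["K"];T=np.array(p["cam_to_world"]);z=d[v,u];q=np.stack([(u-K[0][2])/K[0][0]*z,(v-K[1][2])/K[1][1]*z,z],-1)
    return q@T[:3,:3].T+T[:3,3]
E
python3 - <<'E'
from fit import *
it=cv2.imread("pics/top0.png")
H=cv2.cvtColor(it,cv2.COLOR_BGR2HSV);pt=viewer.camera_params("top")
M=np.zeros(H.shape[:2],bool);M[190:265,215:270]=1
fit("top",(H[...,0]>95)&(H[...,0]<130)&(H[...,1]>110)&M,.035,pt)
fit("top",(H[...,0]<22)&(H[...,1]>90)&M,.033,pt)
cv2.imwrite("pics/top0z.png",cv2.resize(it[180:270,210:400],None,fx=4,fy=4,interpolation=cv2.INTER_CUBIC))
im,d=viewer.get_image("wrist");p=viewer.camera_params("wrist")
v,u=np.mgrid[150:245,120:220];q=cloud(d,u,v,p)
print("time",readout.get_state()["time"])
for r in range(160,245,10): print(r,np.round(q[r-150,::8,2],3))
S=q[:,:, :].reshape(-1,3); k=(u.ravel()>162)&(u.ravel()<183)&(v.ravel()>187)&(v.ravel()<235)
A=S[k];c=A.mean(0);_,_,V=np.linalg.svd(A-c);n=V[2]*np.sign(V[2][2]);print("n",n,np.degrees(np.arccos(n[2])),"heading",np.degrees(np.arctan2(-n[1],-n[0])),"rms",np.std((A-c)@n),c)
E
```

```text
top 0.035 [604.4 -45.3] [ 77.5 140.4] 77.3
top 0.033 [602.3 -46.3] [ 56.9 116. ] 76.9
time 3.0667
160 [-0.    -0.     0.     0.001 -0.001 -0.    -0.002 -0.001 -0.001 -0.001
 -0.001 -0.001  0.   ]
170 [-0.001 -0.002  0.01   0.01   0.01   0.009  0.009  0.009  0.009  0.008
  0.008  0.011 -0.002]
180 [-0.001 -0.002  0.009  0.01   0.009  0.039  0.037  0.038  0.008  0.01
  0.009  0.009 -0.001]
190 [-0.    -0.001 -0.     0.01   0.01   0.039  0.038  0.039  0.04   0.008
  0.009  0.008 -0.001]
200 [-0.001 -0.001 -0.001  0.007  0.047  0.045  0.046  0.045  0.044  0.01
  0.009  0.009 -0.002]
210 [ 0.    -0.002 -0.001  0.009  0.053  0.05   0.05   0.052  0.05   0.01
  0.009  0.008 -0.001]
220 [-0.001 -0.004 -0.002  0.011  0.057  0.058  0.057  0.059  0.055  0.012
  0.01   0.01  -0.001]
230 [-0.002 -0.001 -0.001  0.008  0.064  0.065  0.066  0.063  0.058  0.011
  0.01   0.011 -0.   ]
240 [0.348 0.348 0.348 0.348 0.348 0.349 0.349 0.349 0.348 0.349 0.348 0.348
 0.004]
n [-0.36310809 -0.8648287   0.34673308] 69.71237432973895 heading 67.22435047261882 rms 0.006706016789463803 [ 0.5960646  -0.27780478  0.0540883 ]
```

View pics/top0z.png

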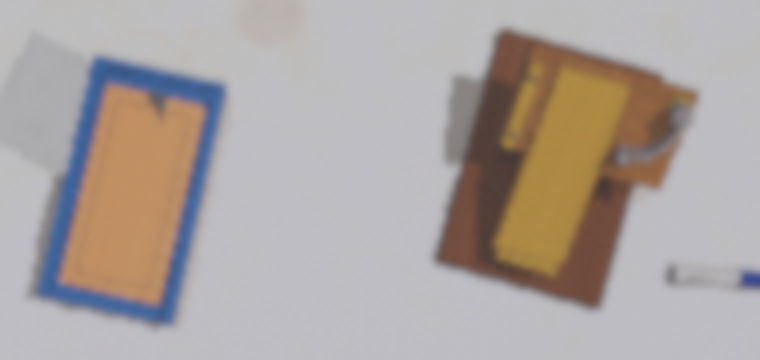

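The top zoom shows the tray's open near edge at about (105,310), with the plate around 11 mm behind it. It also shows the seat strip from (527,265) to (595,75), the fence at (525,110) and the clip nose at (620,155). Next I'll take one wrist look centred on the stand to pin down its frame.

```bash

python3 -m creep '[{"linear":[0,-0.141,-0.128],"twist":[0,0,0],"fingers":1},{"linear":[0,-0.141,-0.128],"twist":[0,0,0],"fingers":1},{"linear":[0,-0.141,-0.128],"twist":[0,0,0],"fingers":1},{"linear":[0,-0.141,-0.128],"twist":[0,0,0],"fingers":1},{"linear":[0,-0.141,-0.128],"twist":[0,0,0],"fingers":1},{"linear":[0,-0.141,-0.128],"twist":[0,0,0],"fingers":1},{"linear":[0,-0.141,-0.128],"twist":[0,0,0],"fingers":1},{"linear":[0,-0.141,-0.128],"twist":[0,0,0],"fingers":1}]'
python3 - <<'E'
from fit import *
im,d=snap("wrist","w4.png")
np.savez("w4.npz",im=im,d=d,T=viewer.camera_params("wrist")["cam_to_world"],K=viewer.camera_params("wrist")["K"])
for l in ["seat","fence_face","clip_nose"]:
    print(l,[(round(r["conf"],2),np.round(r["centre"],4).tolist()) for r in nets.place_of("wrist",l)][:3])
E
```

```text
time: 3.73
position: [0.7094, -0.2968, 0.2843]
tool_rot: [-0.99, 1.333, 0.991]
ft_force: [0.1, -0.1, 0.6]
grip_width: 0.004
seat [(0.69, [0.5658, -0.2754, 0.0337])]
fence_face [(0.68, [0.6512, -0.2674, 0.0768])]
clip_nose [(0.63, [0.6172, -0.3181, 0.0864])]
```

View pics/w4.png

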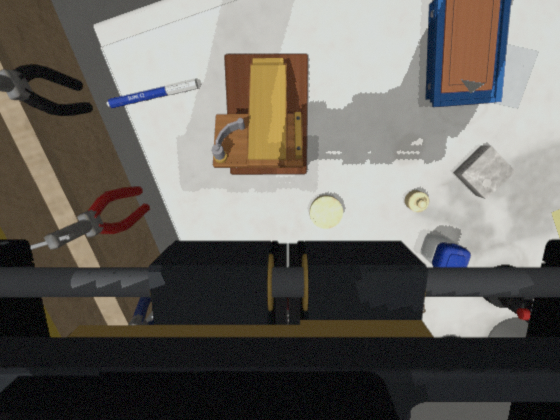

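```bash
python3 - <<'E'
from fit import *
D=np.load("w4.npz");im,d=D["im"],D["d"];par={"K":D["K"],"cam_to_world":D["T"]}
cv2.imwrite("pics/w4z.png",cv2.resize(im[45:180,200:325,::-1],None,fx=4.4,fy=4.4,interpolation=cv2.INTER_CUBIC))
v,u=np.mgrid[75:160,256:278];A=cloud(d,u,v,par).reshape(-1,3)
for _ in range(4):
    c=A.mean(0);_,_,V=np.linalg.svd(A-c);n=V[2]*np.sign(V[2][2]);e=(A-c)@n;A=A[abs(e)<2.5*e.std()+1e-4]
print("n",n,"tilt",np.degrees(np.arccos(n[2])),"head",np.degrees(np.arctan2(-n[1],-n[0])),"std",e.std(),len(A),c)
# base plate brown at z=.01 : outline
H=cv2.cvtColor(im,cv2.COLOR_RGB2HSV)
M=np.zeros(H.shape[:2],bool);M[45:185,205:320]=1
br=M&(H[...,0]<14)&(H[...,1]>120); fit("wrist",br,.010,par)
br2=br.copy();br2[110:]=0;
for r in range(58,110,6):
    x=np.where(br[r])[0]
    y=np.where(M[r]&(H[r,:,0]>=18)&(H[r,:,0]<32)&(H[r,:,1]>110))[0]
    pl=lambda uu:np.round(onplane("wrist",uu,r,c,n,par),4)
    print(r,np.round(onplane("wrist",x.max()+.5,r,[0,0,.01],[0,0,1],par)[:2],4),"strip",y.min(),y.max(),pl(y.min()-.5),pl(y.max()+.5))
E
```

```text
n [-0.30894236 -0.94845256  0.0706566 ] tilt 85.9482987843331 head 71.95785779281498 std 0.0069722195422239125 1870 [ 0.6221856  -0.29394065  0.07095173]
wrist 0.01 [ 619.2 -296.8] [101.3 144.8] 73.3
58 [ 0.5675 -0.2289] strip 253 282 [ 0.6625 -0.273   0.5275] [ 0.631  -0.2739  0.3783]
64 [ 0.574  -0.2308] strip 253 283 [ 0.661  -0.2726  0.5273] [ 0.6325 -0.2742  0.3815]
70 [ 0.5806 -0.2327] strip 251 285 [ 0.6571 -0.2723  0.5134] [ 0.6343 -0.2743  0.3868]
76 [ 0.5873 -0.2346] strip 250 285 [ 0.655  -0.2721  0.5078] [ 0.6351 -0.2746  0.387 ]
82 [ 0.594  -0.2365] strip 250 285 [ 0.6538 -0.2717  0.5076] [ 0.6358 -0.2748  0.3873]
88 [ 0.6007 -0.2384] strip 250 285 [ 0.6526 -0.2713  0.5074] [ 0.6366 -0.2751  0.3876]
94 [ 0.6076 -0.2403] strip 250 285 [ 0.6515 -0.271   0.5072] [ 0.6374 -0.2753  0.3878]
100 [ 0.6144 -0.2423] strip 250 285 [ 0.6503 -0.2706  0.507 ] [ 0.6382 -0.2755  0.3881]
106 [ 0.621  -0.2455] strip 249 285 [ 0.6487 -0.2705  0.5021] [ 0.639  -0.2758  0.3884]
```

View pics/w4z.png

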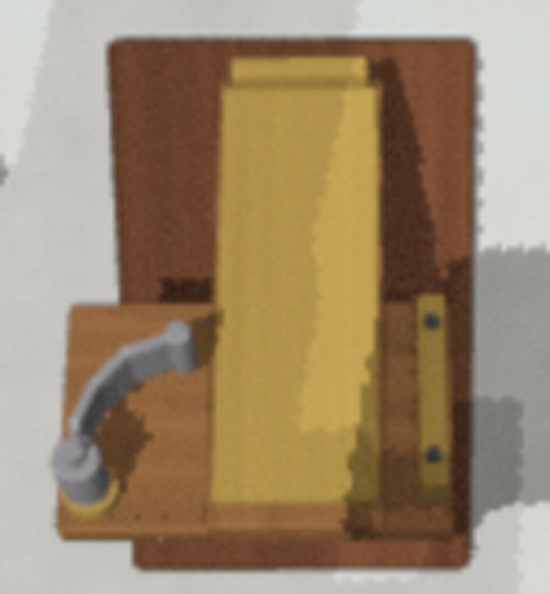

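```bash
python3 - <<'E'
from fit import *
D=np.load("w4.npz");im,d=D["im"],D["d"];par={"K":D["K"],"cam_to_world":D["T"]}
v,u=np.mgrid[70:156,254:280];A=cloud(d,u,v,par)
for r in range(0,86,12): print(np.round(A[r,::8],4).tolist())
B=A.reshape(-1,3)
X=np.c_[B[:,:2],np.ones(len(B))]
for _ in range(5):
    s,*_r=np.linalg.lstsq(X,B[:,2],rcond=None);e=X@s-B[:,2];k=abs(e)<max(.003,2*e.std());X,B=X[k],B[k]
n=np.array([-s[0],-s[1],1]);n/=np.linalg.norm(n);c=B.mean(0)
print(s,"tilt",np.degrees(np.arccos(n[2])),"head",np.degrees(np.arctan2(s[1],s[0])),e.std(),c)
H=cv2.cvtColor(im,cv2.COLOR_RGB2HSV)
L=[];Rr=[]
for r in range(66,112,3):
    y=[x for x in range(235,295) if 18<=H[r,x,0]<32 and H[r,x,1]>110]
    L.append(onplane("wrist",min(y)-.5,r,c,n,par));Rr.append(onplane("wrist",max(y)+.5,r,c,n,par))
L,Rr=np.array(L),np.array(Rr)
for q in (L,Rr):
    f=np.polyfit(q[:,0],q[:,1],1);print("yaw",np.degrees(np.arctan(f[0])),"y at x=.60",np.polyval(f,.6))
E
```

```text
[[0.5673, -0.2937, 0.0383], [0.57, -0.2849, 0.0389], [0.5728, -0.276, 0.0397], [0.5755, -0.2672, 0.0396]]
[[0.5809, -0.2973, 0.0471], [0.5834, -0.2886, 0.0458], [0.5863, -0.2798, 0.0478], [0.5889, -0.2711, 0.0479]]
[[0.5942, -0.3009, 0.0547], [0.5968, -0.2922, 0.0549], [0.5996, -0.2835, 0.0566], [0.6019, -0.2749, 0.0548]]
[[0.6071, -0.3043, 0.0628], [0.6097, -0.2958, 0.0627], [0.6124, -0.2872, 0.0647], [0.6148, -0.2787, 0.0628]]
[[0.6198, -0.3077, 0.07], [0.6224, -0.2991, 0.0718], [0.6249, -0.2908, 0.0706], [0.6274, -0.2823, 0.071]]
[[0.6321, -0.3111, 0.0759], [0.6347, -0.3026, 0.0779], [0.6372, -0.2943, 0.0778], [0.6397, -0.2859, 0.0786]]
[[0.6442, -0.3142, 0.0853], [0.6467, -0.3058, 0.0861], [0.6492, -0.2977, 0.0846], [0.6517, -0.2894, 0.0844]]
[[0.6561, -0.3173, 0.0921], [0.6585, -0.3092, 0.092], [0.6609, -0.3009, 0.093], [0.6634, -0.2928, 0.093]]
[ 0.55647641 -0.16510657 -0.32511168] tilt 30.133168712558795 head -16.525624355334536 0.0007434156041186544 [ 0.61737547 -0.29268164  0.06676686]
yaw -17.07870799395342 y at x=.60 -0.3081252151824938
yaw -16.659033543824144 y at x=.60 -0.26551101133501065
```

```bash
cat > fr.py <<'E'
from h import *
ty=np.radians(-12.8); tE=np.array([.533,-.0295,.030]); th=np.array([np.cos(ty),np.sin(ty),0]);tl=np.array([-np.sin(ty),np.cos(ty),0])
sy=np.radians(-16.8); sO=np.array([.566,-.276,.036]); c=np.cos(np.pi/6)
sh=np.array([np.cos(sy),np.sin(sy),0]);sx=sh*c+np.array([0,0,.5]);sl=np.array([-np.sin(sy),np.cos(sy),0]);sz=np.cross(sx,sl)
RT=Rtool(ty);RS=Rtool(sy,np.pi/6)
def tray(x,y,z): return tE+x*th+y*tl+np.array([0,0,z])
def seat(x,y,z): return sO+x*sx+y*sl+z*sz
E
python3 - <<'E'
from fr import *
print(go(tray(.1,0,.12),RT),go(tray(.1,0,.03),RT))
E
```

```text
([0.1353, 0.1462, 0.211], [-3.9, 0.08, 0.07]) ([0.2253, 0.1463, 0.2108], [-3.9, 0.08, 0.07])
```

```bash

python3 -m creep '[{"linear":[0.1,0.146,0.211],"twist":[-4,0,0],"fingers":1},{"linear":[0.1,0.146,0.211],"twist":[-4,0,0],"fingers":1},{"linear":[0.1,0.146,0.211],"twist":[-4,0,0],"fingers":1},{"linear":[0.1,0.146,0.211],"twist":[-4,0,0],"fingers":1},{"linear":[0.1,0.146,0.211],"twist":[-4,0,0],"fingers":1},{"linear":[0.135,0.146,0.211],"twist":[-4,0,0],"fingers":1},{"linear":[0.135,0.146,0.211],"twist":[-4,0,0],"fingers":1},{"linear":[0.135,0.146,0.211],"twist":[-4,0,0],"fingers":1}]'
python3 - <<'E'
from fr import *
print(go(tray(.1,0,.03),RT))
E
```

```text
time: 4.6
position: [0.6259, -0.043, 0.1436]
tool_rot: [-1.042, 1.306, 1.061]
ft_force: [-0.5, 1.3, -1.1]
grip_width: 0.005
([0.0835, -0.0073, -0.0079], [0.58, 0.26, -0.64])
```

```bash

python3 -m creep '[{"linear":[0,0,0],"twist":[0,0,0],"fingers":1},{"linear":[0,0,0],"twist":[0,0,0],"fingers":1}]'
python3 - <<'E'
from fr import *
print(go(tray(.1,0,.03),RT))
E
```

```text
time: 4.77
position: [0.631, -0.0533, 0.1501]
tool_rot: [-1.044, 1.305, 1.043]
ft_force: [0.1, -0.5, 1.4]
grip_width: 0.007
([0.0901, 0.001, 0.0015], [0.05, 0.01, 0.08])
```

```bash

python3 -m creep '[{"linear":[0.03,0,0.001],"twist":[0,0,0],"fingers":1},{"linear":[0.06,0,0.001],"twist":[0,0,0],"fingers":1},{"linear":[0.085,0,0.001],"twist":[0,0,0],"fingers":1},{"linear":[0.095,0,0.001],"twist":[0,0,0],"fingers":1},{"linear":[0.1,0,0.001],"twist":[0,0,0],"fingers":1},{"linear":[0.1,0,0.001],"twist":[0,0,0],"fingers":1},{"linear":[0.1,0,0.001],"twist":[0,0,0],"fingers":1}]'
python3 - <<'E'
from fr import *
snap("side","s1.png",(200,200,360,300),5); snap("wrist","w5.png")
E
```

```text
time: 5.35
position: [0.6324, -0.0538, 0.051]
tool_rot: [-1.043, 1.305, 1.04]
ft_force: [-0.6, -1.0, 1.1]
grip_width: 0.006
```

View pics/s1.png

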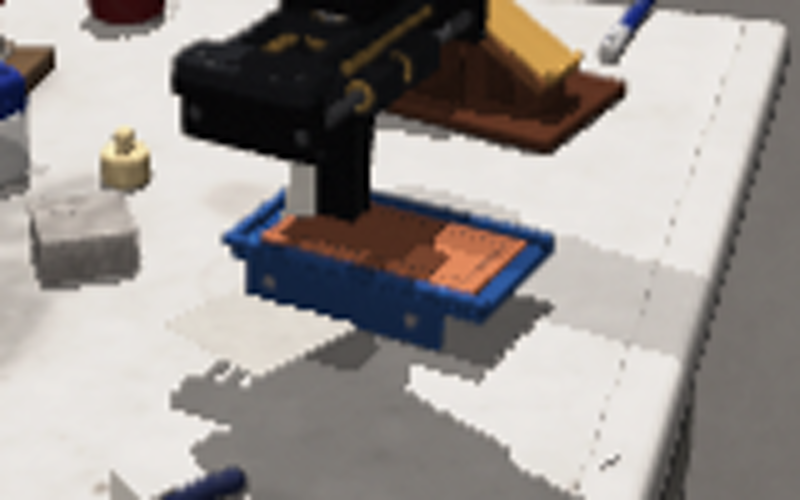

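View pics/w5.png

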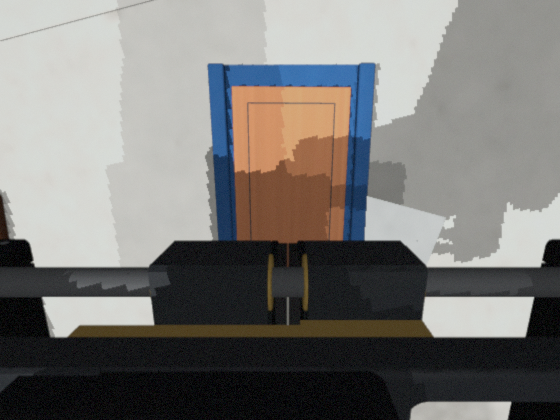

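The side and wrist views show the closed fingers above the rear of the plate and centred in the channel. The plate's near end is at row 86 and the tray edge at row 66, so the gap is about 10 mm. Now I'll press down gently.

```bash

python3 -m creep '[{"linear":[0.004,0,0],"twist":[0,0,0],"fingers":1},{"linear":[0.007,0,0],"twist":[0,0,0],"fingers":1},{"linear":[0.008,0,0],"twist":[0,0,0],"fingers":1},{"linear":[0.008,0,0],"twist":[0,0,0],"fingers":1}]'
python3 -m creep '[{"linear":[0.001,0,0],"twist":[0,0,0],"fingers":1},{"linear":[0.002,0,0],"twist":[0,0,0],"fingers":1},{"linear":[0.002,0,0],"twist":[0,0,0],"fingers":1}]'
```

```text
time: 5.78
position: [0.6322, -0.0528, 0.0444]
tool_rot: [-1.043, 1.304, 1.042]
ft_force: [-5.1, 1.8, 16.4]
grip_width: 0.004
time: 6.03
position: [0.6322, -0.0528, 0.0443]
tool_rot: [-1.042, 1.303, 1.043]
ft_force: [-8.8, 1.9, 28.1]
grip_width: 0.007
```

```bash

python3 -m creep '[{"linear":[-0.001,0.002,0],"twist":[0,0,0],"fingers":1},{"linear":[-0.001,0.006,0],"twist":[0,0,0],"fingers":1},{"linear":[-0.001,0.012,0],"twist":[0,0,0],"fingers":1},{"linear":[-0.001,0.018,0],"twist":[0,0,0],"fingers":1},{"linear":[-0.001,0.024,0],"twist":[0,0,0],"fingers":1},{"linear":[-0.001,0.03,0],"twist":[0,0,0],"fingers":1},{"linear":[-0.001,0.03,0],"twist":[0,0,0],"fingers":1}]'
python3 - <<'E'
from fr import *
snap("wrist","w6.png")
E
```

```text
time: 6.62
position: [0.6062, -0.0466, 0.0445]
tool_rot: [-1.047, 1.298, 1.036]
ft_force: [2.2, -0.7, 14.0]
grip_width: 0.008
```

View pics/w6.png

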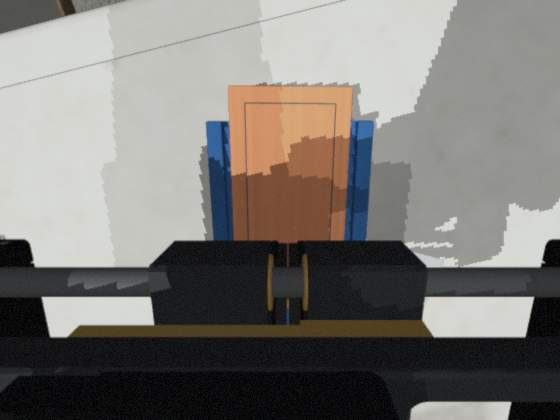

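The plate moved with the fingers. Its near end is at row 86 and the tray edge at row 122, so about 17 mm sticks out. I'll slide it another 28 mm.

```bash

python3 -m creep '[{"linear":[0,0.005,0],"twist":[0,0,0],"fingers":1},{"linear":[0,0.011,0],"twist":[0,0,0],"fingers":1},{"linear":[0,0.017,0],"twist":[0,0,0],"fingers":1},{"linear":[0,0.023,0],"twist":[0,0,0],"fingers":1},{"linear":[0,0.028,0],"twist":[0,0,0],"fingers":1},{"linear":[0,0.028,0],"twist":[0,0,0],"fingers":1},{"linear":[0,0.028,0],"twist":[0,0,0],"fingers":1}]'
python3 - <<'E'
from fr import *
snap("wrist","w7.png")
E
```

```text
time: 7.25
position: [0.5792, -0.0404, 0.0444]
tool_rot: [-1.047, 1.298, 1.036]
ft_force: [2.1, 0.1, 15.4]
grip_width: 0.006
```

View pics/w7.png

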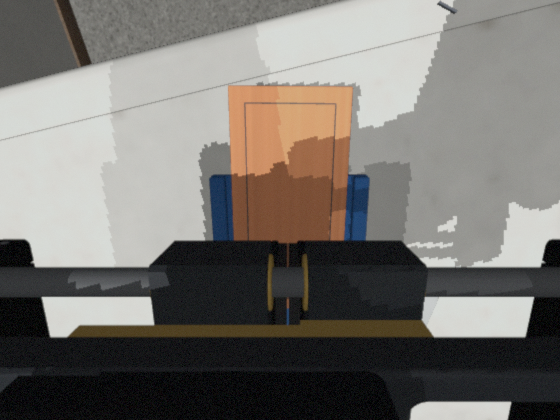

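About 89 px, or 44 mm, sticks out over the edge now (rows 86 to 175), and the plate is straight. I'll lift off, open and move to the overhang.

```bash

python3 -m creep '[{"linear":[-0.03,0,0],"twist":[0,0,0],"fingers":1},{"linear":[-0.06,0,0],"twist":[0,0,0],"fingers":-1},{"linear":[-0.06,0.03,0],"twist":[0,0,0],"fingers":-1},{"linear":[-0.06,0.06,0],"twist":[0,0,0],"fingers":-1},{"linear":[-0.06,0.062,0],"twist":[0,0,0],"fingers":-1},{"linear":[-0.06,0.062,0],"twist":[0,0,0],"fingers":-1},{"linear":[-0.06,0.062,0],"twist":[0,0,0],"fingers":-1},{"linear":[-0.06,0.062,0],"twist":[0,0,0],"fingers":-1}]'
python3 - <<'E'
from fr import *
print(go(tray(-.0145,0,-.0055),RT))
snap("wrist","w8.png"); snap("side","s2.png",(200,200,360,300),5)
E
```

```text
time: 7.97
position: [0.5152, -0.0262, 0.1006]
tool_rot: [-1.044, 1.306, 1.041]
ft_force: [-1.1, 0.8, 1.0]
grip_width: 0.449
([0.0761, -0.0035, 0.0007], [-0.03, 0.0, 0.1])
```

View pics/w8.png

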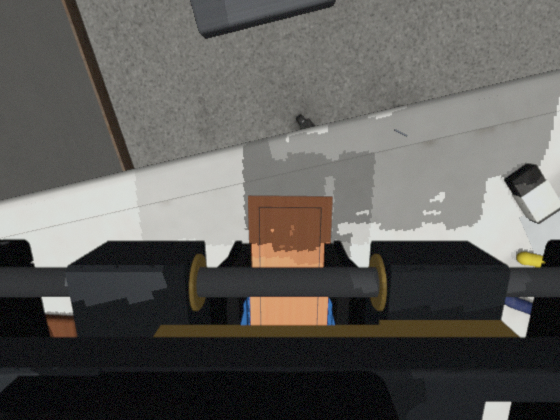

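View pics/s2.png

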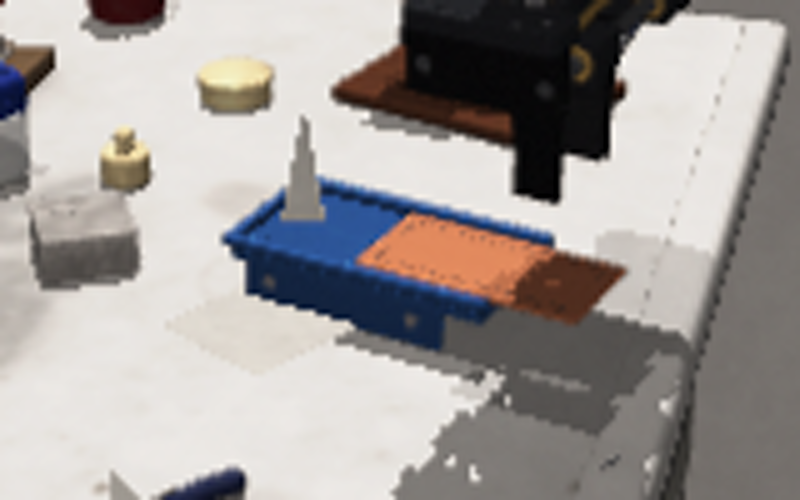

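The side view shows the plate overhanging the open edge and still flat, and the wrist view shows it centred between the fingers. I'll finish opening, then descend.

```bash

python3 -m creep '[{"linear":[0,-0.003,0.001],"twist":[0,0,0],"fingers":-1},{"linear":[0,-0.003,0.001],"twist":[0,0,0],"fingers":-1},{"linear":[0,-0.003,0.001],"twist":[0,0,0],"fingers":-1},{"linear":[0,-0.003,0.001],"twist":[0,0,0],"fingers":-1},{"linear":[0,-0.003,0.001],"twist":[0,0,0],"fingers":-1},{"linear":[0,-0.003,0.001],"twist":[0,0,0],"fingers":-1}]'

```

```text
time: 8.57
position: [0.5171, -0.0258, 0.1001]
tool_rot: [-1.043, 1.307, 1.043]
ft_force: [0.3, -0.1, 0.9]
grip_width: 0.965
```

```bash

python3 -m creep '[{"linear":[0.015,0,0],"twist":[0,0,0],"fingers":-1},{"linear":[0.035,0,0],"twist":[0,0,0],"fingers":-1},{"linear":[0.055,0,0],"twist":[0,0,0],"fingers":-1},{"linear":[0.07,0,0],"twist":[0,0,0],"fingers":-1},{"linear":[0.075,0,0],"twist":[0,0,0],"fingers":-1},{"linear":[0.075,0,0],"twist":[0,0,0],"fingers":-1},{"linear":[0.075,0,0],"twist":[0,0,0],"fingers":-1}]'
python3 - <<'E'
from fr import *
print(go(tray(-.0145,0,-.0055),RT))
snap("wrist","w9.png"); snap("side","s3.png",(200,200,360,300),5)
E
```

```text
time: 9.15
position: [0.5174, -0.0259, 0.0256]
tool_rot: [-1.043, 1.307, 1.042]
ft_force: [0.1, 0.8, 0.1]
grip_width: 1.002
([0.0011, -0.0015, -0.0001], [-0.04, -0.0, 0.02])
```

View pics/w9.png

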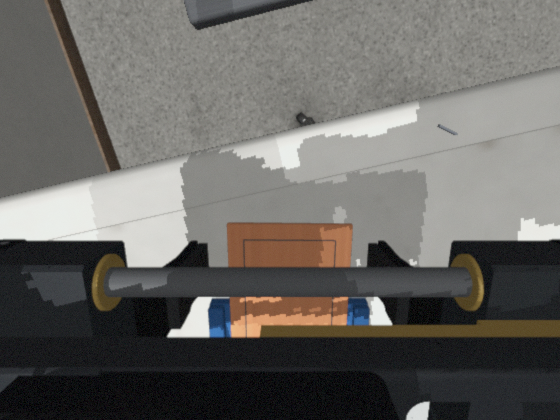

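View pics/s3.png

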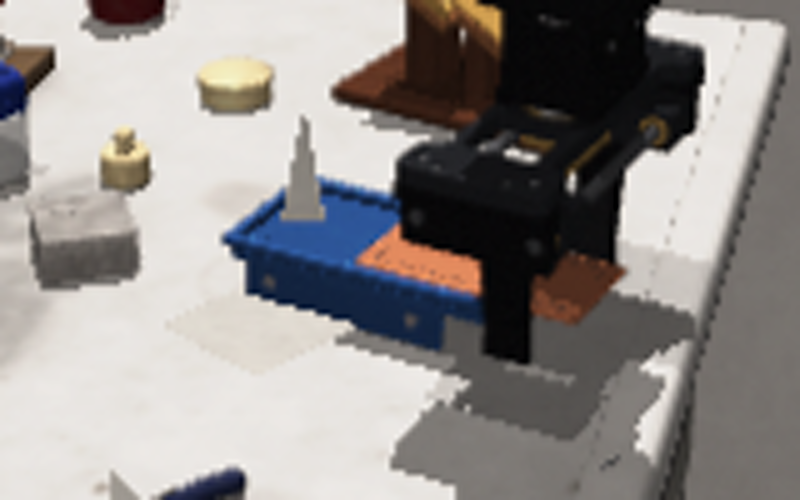

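The fingers straddle the plate just ahead of the open edge, so I'll close on it.

```bash

python3 -m creep '[{"linear":[0,0,0],"twist":[0,0,0],"fingers":1},{"linear":[0,0,0],"twist":[0,0,0],"fingers":1},{"linear":[0,0,0],"twist":[0,0,0],"fingers":1},{"linear":[0,0,0],"twist":[0,0,0],"fingers":1},{"linear":[0,0,0],"twist":[0,0,0],"fingers":1},{"linear":[0,0,0],"twist":[0,0,0],"fingers":1},{"linear":[0,0,0],"twist":[0,0,0],"fingers":1},{"linear":[0,0,0],"twist":[0,0,0],"fingers":1}]' 50
```

```text
time: 9.92
position: [0.5172, -0.0257, 0.0253]
tool_rot: [-1.043, 1.307, 1.043]
ft_force: [0.8, 0.5, 1.3]
grip_width: 0.669
```

```bash

python3 -m creep '[{"linear":[-0.01,0,0],"twist":[0,0,0],"fingers":1},{"linear":[-0.025,0,0],"twist":[0,0,0],"fingers":1},{"linear":[-0.05,0,0],"twist":[0,0,0],"fingers":1},{"linear":[-0.08,0,0],"twist":[0,0,0],"fingers":1},{"linear":[-0.1,0,0],"twist":[0,0,0],"fingers":1},{"linear":[-0.1,0,0],"twist":[0,0,0],"fingers":1},{"linear":[-0.1,0,0],"twist":[0,0,0],"fingers":1}]' 60
python3 - <<'E'
from fr import *
im,d=snap("wrist","w10.png"); snap("side","s4.png",(200,150,360,270),5)
p,r,s=pose(); print(np.round(s["ft_force"],2),np.round(s["torque"],3))
E
```

```text
time: 10.5
position: [0.5177, -0.0257, 0.1263]
tool_rot: [-1.043, 1.304, 1.042]
ft_force: [-0.6, -0.4, -1.5]
grip_width: 0.667
[ 0.11 -0.1  -1.38] [0.001 0.04  0.024]
```

View pics/w10.png

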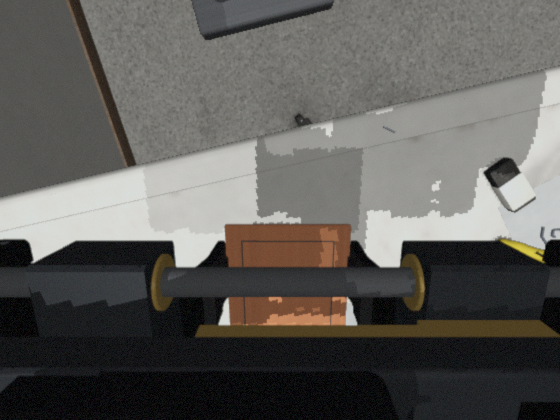

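View pics/s4.png

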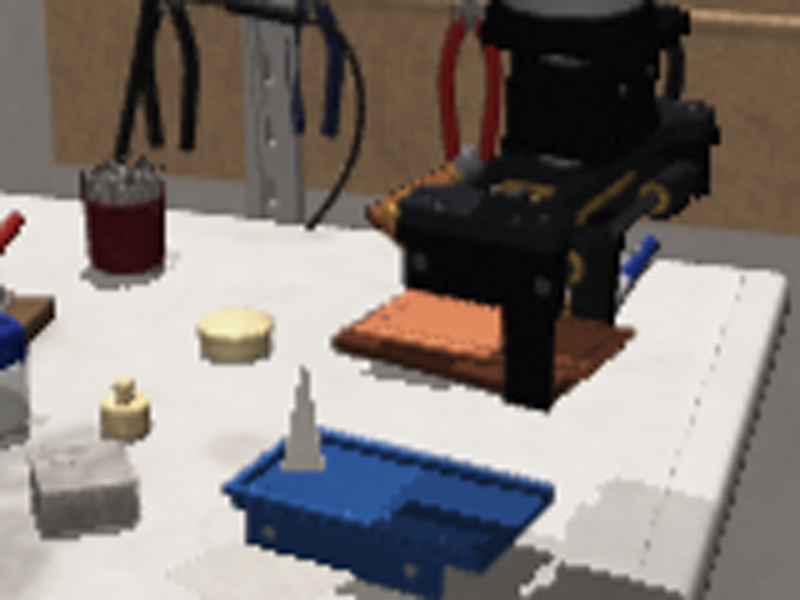

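The plate is held level and its near end is still at row 224, so it hasn't slipped. The tray is empty. I'll measure where the plate sits in the tool frame.

```bash
python3 - <<'E'
from fit import *
im,d=viewer.get_image("wrist");par=viewer.camera_params("wrist");p,r,s=pose()
v,u=np.mgrid[228:240,235:342];A=cloud(d,u,v,par).reshape(-1,3);B=r.inv().apply(A-p)
print("plate top x_tool",np.median(B[:,0]),B[:,0].std())
f=np.polyfit(B[:,1],B[:,0],1);g=np.polyfit(B[:,2],B[:,0],1);print("slopes deg",np.degrees(np.arctan([f[0],g[0]])))
H=cv2.cvtColor(im,cv2.COLOR_RGB2HSV)
m=(H[...,0]<16)&(H[...,1]>110);m[:210]=0;m[242:]=0;m[:,:215]=0;m[:,362:]=0
nrm=r.apply([1,0,0]);p0=p+r.apply([np.median(B[:,0]),0,0])
E=[];
for c in range(240,340,20):
    rr=np.where(m[:,c])[0].min()-.5; q=r.inv().apply(onplane("wrist",c,rr,p0,nrm,par)-p);E.append(q[1:]);
print("near end y,z:",np.round(E,4).tolist())
for rr in range(228,240,4):
    x=np.where(m[rr])[0];print([np.round(r.inv().apply(onplane("wrist",c,rr,p0,nrm,par)-p),4).tolist() for c in (x.min()-.5,x.max()+.5)])
E
```

```text
plate top x_tool -0.007359467009133418 0.010559955285854752
slopes deg [-67.61268857   0.09389725]
near end y,z: [[0.0271, -0.0227], [0.0271, -0.0133], [0.0271, -0.0039], [0.0271, 0.0055], [0.0271, 0.0149]]
[[-0.0074, 0.0254, -0.0296], [-0.0074, 0.0254, 0.0289]]
[[-0.0074, 0.0234, -0.0297], [-0.0074, 0.0234, 0.029]]
[[-0.0074, 0.0214, -0.0298], [-0.0074, 0.0214, 0.0291]]
```

```bash
cat >> fr.py <<'E'
NE=.0277; PX=-.006
def place(e,y,zc,th=0):
    """TCP pose: grip centre at seat x=e+NE, lateral y, plate mid height zc, yaw th deg about seat normal"""
    Rt=R.from_rotvec(sz*np.radians(th))*RS
    return go(seat(e+NE,y,zc+PX),Rt), np.round(seat(e+NE,y,zc+PX),4)
E
python3 - <<'E'
from fr import *
print(place(.005,.0015,.09,10)); print(place(.005,.0015,.05,10))
E
```

```text
(([-0.0013, -0.0909, -0.2304], [-5.88, 3.61, -29.93]), array([ 0.5533, -0.2706,  0.1251]))
(([0.0333, -0.1109, -0.2318], [-5.88, 3.61, -29.93]), array([ 0.5725, -0.2764,  0.0905]))
```

```bash

python3 -m creep '[{"linear":[-0.04,-0.01,-0.02],"twist":[0,0,-3],"fingers":1},{"linear":[-0.05,-0.03,-0.055],"twist":[-1,1,-8],"fingers":1},{"linear":[-0.05,-0.045,-0.09],"twist":[-2,1.5,-14],"fingers":1},{"linear":[-0.05,-0.06,-0.125],"twist":[-3,2,-20],"fingers":1},{"linear":[-0.05,-0.08,-0.16],"twist":[-5,3,-26],"fingers":1},{"linear":[-0.05,-0.09,-0.195],"twist":[-5.9,3.6,-30],"fingers":1},{"linear":[-0.03,-0.091,-0.23],"twist":[-5.9,3.6,-30],"fingers":1},{"linear":[-0.03,-0.091,-0.23],"twist":[-5.9,3.6,-30],"fingers":1}]'
python3 -m creep '[{"linear":[0,0,0],"twist":[0,0,0],"fingers":1},{"linear":[0,0,0],"twist":[0,0,0],"fingers":1}]'
python3 - <<'E'
from fr import *
print(place(.005,.0015,.05,10))
im,d=snap("wrist","w11.png"); snap("side","s5.png",(220,130,380,250),5)
p,r,s=pose(); print(np.round(s["ft_force"],2),np.round(s["joint_positions"],2))
E
```

```text
time: 11.32
position: [0.5471, -0.2805, 0.151]
tool_rot: [-1.399, 0.97, 0.678]
ft_force: [-1.2, -0.9, -2.6]
grip_width: 0.666
time: 11.48
position: [0.5539, -0.2696, 0.1538]
tool_rot: [-1.409, 0.958, 0.688]
ft_force: [0.6, 1.4, -1.9]
grip_width: 0.666
(([0.0647, 0.0146, 0.0014], [-0.01, 0.03, 0.04]), array([ 0.5725, -0.2764,  0.0905]))
[ 0.23 -0.04 -1.44] [-0.7  -0.12  1.13  2.13  0.05  0.54  1.87]
```

View pics/w11.png

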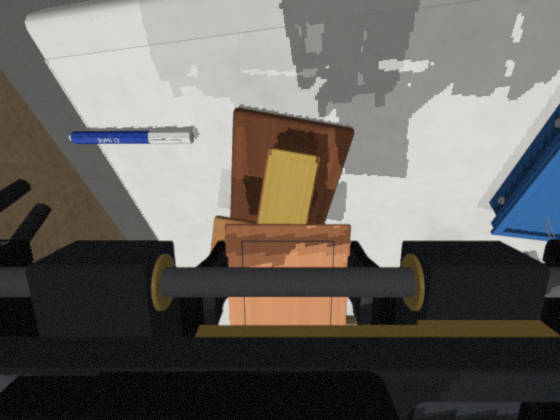

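View pics/s5.png

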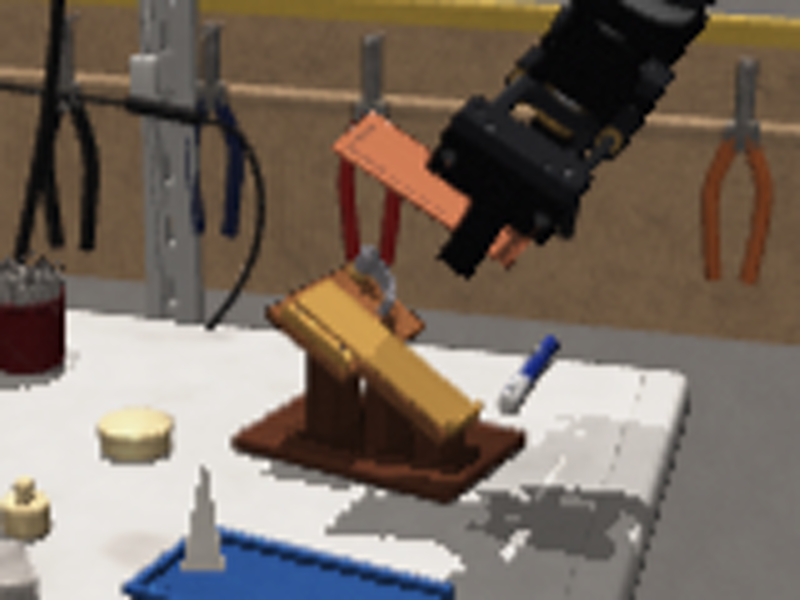

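The plate is pitched parallel to the slope, with the seat strip at about (290,190) in the wrist view. j3 is at 1.13 and its limit is 1.24, so I'll watch it. Now down to about 20 mm above the seat.

```bash

python3 -m creep '[{"linear":[0.02,0.01,0.001],"twist":[0,0,0],"fingers":1},{"linear":[0.045,0.0145,0.001],"twist":[0,0,0],"fingers":1},{"linear":[0.065,0.0145,0.001],"twist":[0,0,0],"fingers":1},{"linear":[0.08,0.0145,0.001],"twist":[0,0,0],"fingers":1},{"linear":[0.089,0.0145,0.001],"twist":[0,0,0],"fingers":1},{"linear":[0.09,0.0145,0.001],"twist":[0,0,0],"fingers":1},{"linear":[0.09,0.0145,0.001],"twist":[0,0,0],"fingers":1},{"linear":[0.09,0.0145,0.001],"twist":[0,0,0],"fingers":1}]'
python3 - <<'E'
from fr import *
print(place(.005,.0015,.010,10))
im,d=snap("wrist","w12.png"); snap("side","s6.png",(220,130,380,250),5); snap("top","t6.png",(280,150,420,260),5)
p,r,s=pose(); print(np.round(s["ft_force"],2),np.round(s["joint_positions"],2))
for l in ["seat","clip_nose","fence_face","plate_center"]:
    print(l,[(round(r["conf"],2),np.round(r["centre"],4).tolist()) for r in nets.place_of("top",l)][:3])
E
```

```text
time: 12.25
position: [0.5861, -0.2806, 0.0705]
tool_rot: [-1.411, 0.955, 0.686]
ft_force: [0.2, -0.8, -1.4]
grip_width: 0.668
(([0.0156, 0.0024, 0.0005], [0.05, 0.06, 0.22]), array([ 0.5916, -0.2822,  0.0558]))
[ 0.14  0.49 -1.66] [-0.45  0.26  1.    2.13 -0.78  0.45  2.56]
seat []
clip_nose [(0.54, [0.6259, -0.3169, 0.0815])]
fence_face [(0.91, [0.6478, -0.2691, 0.0813]), (0.7, [0.5384, -0.0278, 0.029])]
plate_center [(0.76, [0.6094, -0.2876, 0.0914])]
```

View pics/w12.png

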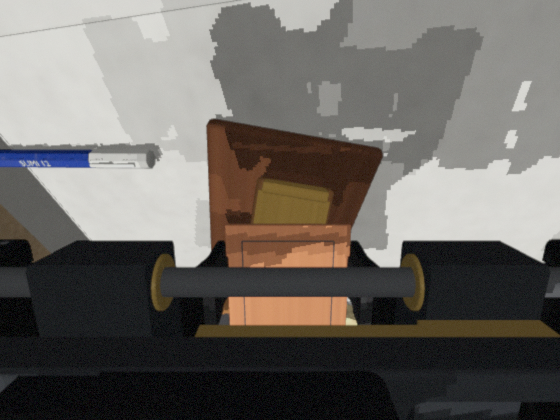

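View pics/s6.png

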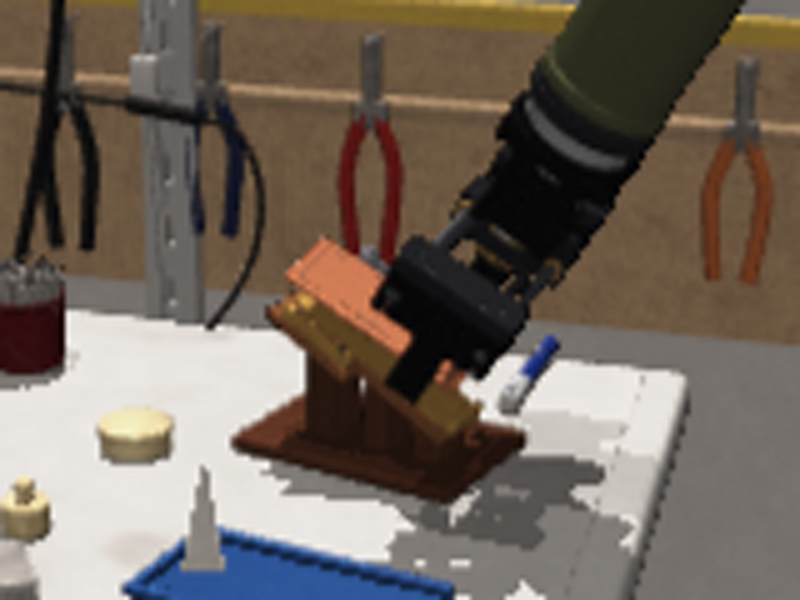

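View pics/t6.png

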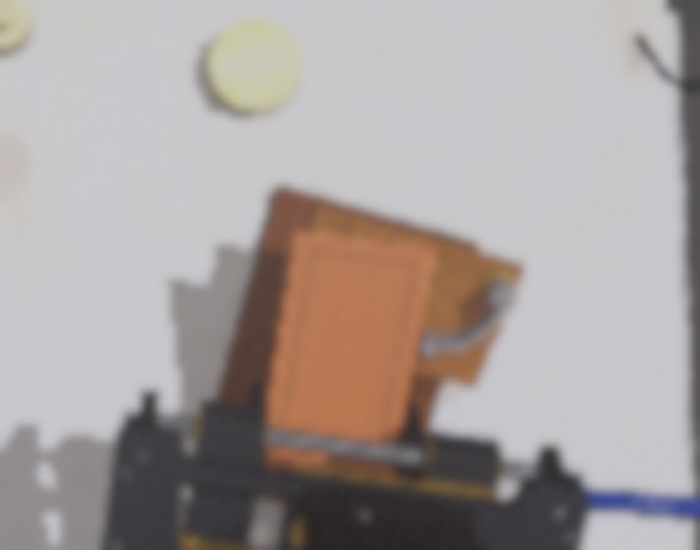

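The top zoom shows the plate's right side at (415,345), clearing the nose at (428,345) by about 6 mm. j7 is at 2.56 and its limit is 2.69, but the later yaw-back should ease it. I'll go down to z≈10 mm.

```bash

python3 -m creep '[{"linear":[0.004,0.001,0],"twist":[0,0,0],"fingers":1},{"linear":[0.008,0.0024,0],"twist":[0,0,0],"fingers":1},{"linear":[0.012,0.0024,0],"twist":[0,0,0],"fingers":1},{"linear":[0.0155,0.0024,0],"twist":[0,0,0],"fingers":1},{"linear":[0.0155,0.0024,0],"twist":[0,0,0],"fingers":1},{"linear":[0.0155,0.0024,0],"twist":[0,0,0],"fingers":1}]'
python3 - <<'E'
from fr import *
print(place(.005,.0015,.010,10))
print(place(.005,-.0035,.010,0))
im,d=snap("wrist","w13.png"); snap("side","s7.png",(220,130,380,250),5); snap("top","t7.png",(280,150,420,260),5)
p,r,s=pose(); print(np.round(s["ft_force"],2),np.round(s["joint_positions"],2))
E
```

```text
time: 13.1
position: [0.5909, -0.2834, 0.0551]
tool_rot: [-1.409, 0.957, 0.686]
ft_force: [0.8, 0.6, -1.9]
grip_width: 0.666
(([-0.0005, -0.0009, 0.0013], [-0.03, 0.02, 0.17]), array([ 0.5916, -0.2822,  0.0558]))
(([-0.0005, -0.0, -0.0036], [9.97, 0.03, 0.17]), array([ 0.5902, -0.287 ,  0.0558]))
[-0.9  -0.34 -1.16] [-0.38  0.3   0.92  2.12 -0.85  0.43  2.62]
```

View pics/s7.png

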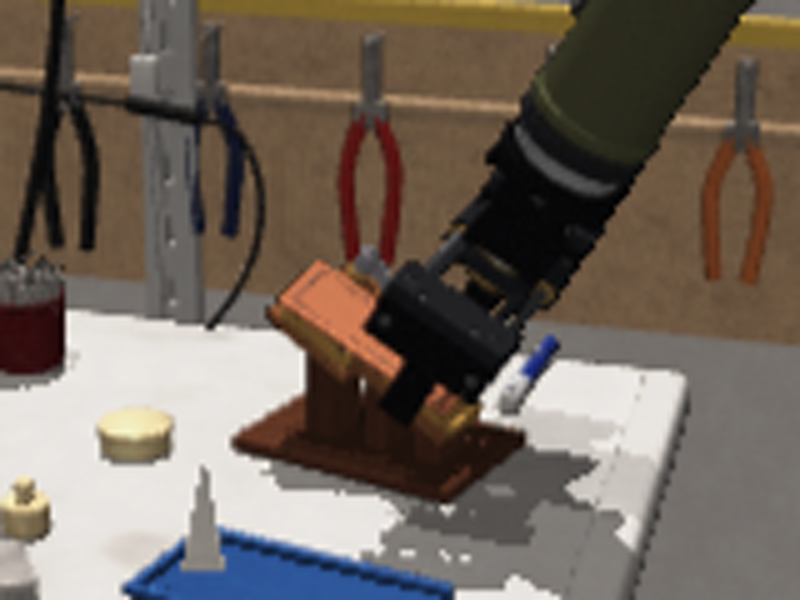

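View pics/t7.png

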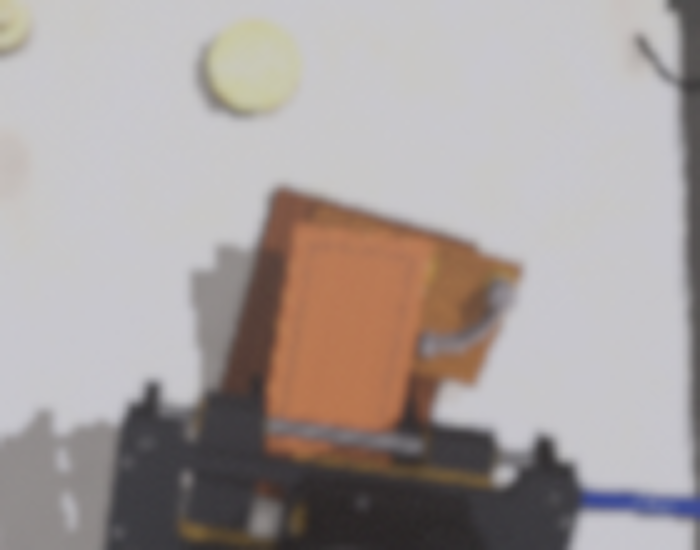

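View pics/w13.png

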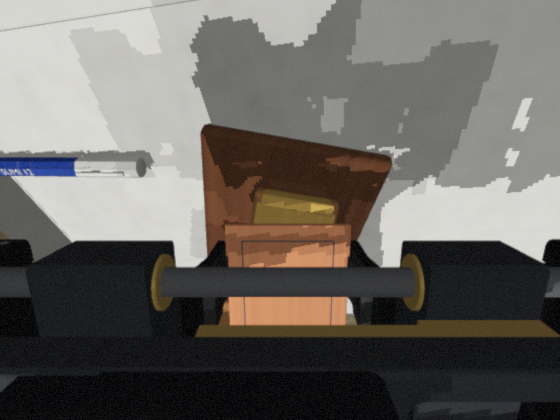

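The plate sits low, between the fence and the nose, with the ledge at (297,207). Next I'll yaw it back and shift right so its side pushes the clip.

```bash

python3 -m creep '[{"linear":[0,0,-0.0005],"twist":[2,0,0],"fingers":1},{"linear":[0,0,-0.001],"twist":[4,0,0],"fingers":1},{"linear":[0,0,-0.0015],"twist":[6,0,0],"fingers":1},{"linear":[0,0,-0.002],"twist":[8,0,0],"fingers":1},{"linear":[0,0,-0.0035],"twist":[10,0,0],"fingers":1},{"linear":[0,0,-0.0035],"twist":[10,0,0],"fingers":1},{"linear":[0,0,-0.0035],"twist":[10,0,0],"fingers":1}]'
python3 - <<'E'
from fr import *
print(place(.005,-.0035,.010,0))
im,d=snap("wrist","w14.png"); snap("top","t8.png",(280,150,420,260),5)
p,r,s=pose(); print(np.round(s["ft_force"],2),np.round(s["torque"],3),np.round(s["joint_positions"],2), r.inv().apply(s["ft_force"]))
E
```

```text
time: 13.83
position: [0.5908, -0.2847, 0.0553]
tool_rot: [-1.256, 0.99, 0.592]
ft_force: [-0.4, 4.6, -2.4]
grip_width: 0.666
(([-0.0004, -0.0003, -0.0024], [0.13, 0.23, 0.11]), array([ 0.5902, -0.287 ,  0.0558]))
[-0.52  4.21 -2.36] [0.946 0.841 0.558] [-0.4   0.31  0.95  2.12 -0.88  0.45  2.48] [1.19440748 2.66355201 3.88074911]
```

View pics/w14.png

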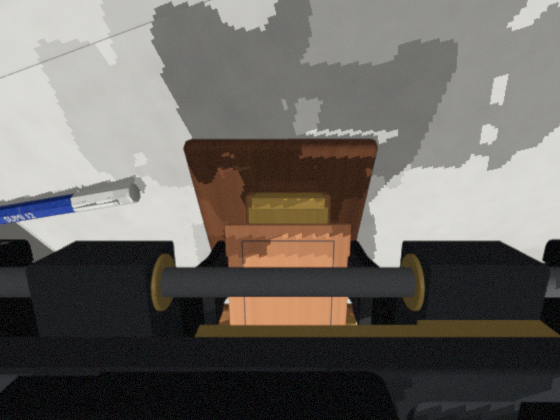

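View pics/t8.png

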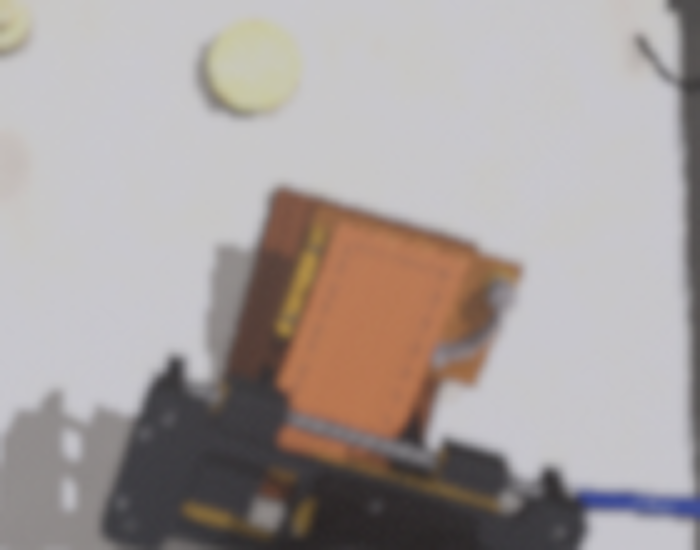

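The clip is pushed back, with about 4 N felt sideways, and the fence strip is visible just left of the plate. The plate is square to the ledge (rows 194 and 225) but only about 1 mm to the right. I'll shift a little more, then lower.

```bash

python3 -m creep '[{"linear":[0,0,-0.0015],"twist":[0,0,0],"fingers":1},{"linear":[0,0,-0.003],"twist":[0,0,0],"fingers":1},{"linear":[0.002,0,-0.003],"twist":[0,0,0],"fingers":1},{"linear":[0.004,0,-0.003],"twist":[0,0,0],"fingers":1},{"linear":[0.004,0,-0.003],"twist":[0,0,0],"fingers":1}]'
python3 - <<'E'
from fr import *
print(place(.005,-.0035,.0015,0))
im,d=snap("wrist","w15.png",(180,130,390,260),3); snap("top","t9.png",(300,160,400,250),7)
p,r,s=pose(); print(np.round(s["ft_force"],2),np.round(s["torque"],3),np.round(s["joint_positions"],2), r.inv().apply(s["ft_force"]))
E
```

```text
time: 14.35
position: [0.5922, -0.2904, 0.0525]
tool_rot: [-1.257, 0.991, 0.587]
ft_force: [1.3, 2.8, -1.8]
grip_width: 0.67
(([0.0042, 0.0009, 0.0028], [-0.01, 0.04, 0.25]), array([ 0.5943, -0.2882,  0.0485]))
[ 1.76  3.16 -1.07] [0.8   0.533 0.573] [-0.37  0.32  0.94  2.11 -0.91  0.44  2.5 ] [ 1.31844284 -0.12714605  3.5362074 ]
```

View pics/w15.png

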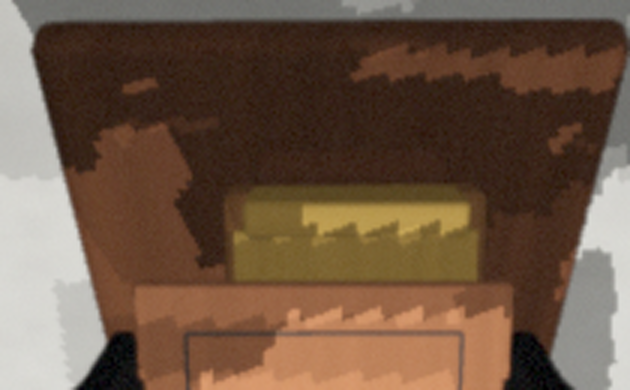

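View pics/t9.png

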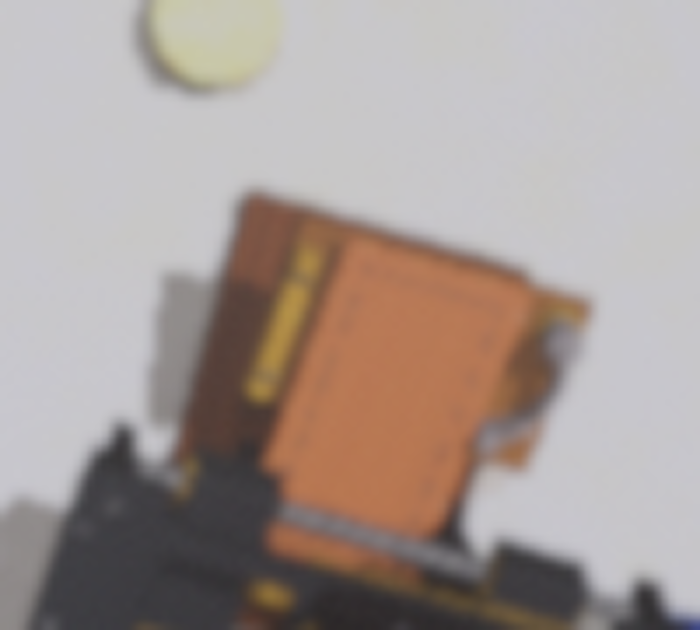

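The plate overshot to about 5 to 6 mm right of centre: in the wrist zoom the ledge centre is at 356 and the plate centre at 324. I'll come back 2.5 mm, then lower to the seat.

```bash

python3 -m creep '[{"linear":[0,0,0.0015],"twist":[0,0,0],"fingers":1},{"linear":[0.001,0,0.0025],"twist":[0,0,0],"fingers":1},{"linear":[0.002,0,0.0025],"twist":[0,0,0],"fingers":1},{"linear":[0.003,0,0.0025],"twist":[0,0,0],"fingers":1},{"linear":[0.003,0,0.0025],"twist":[0,0,0],"fingers":1},{"linear":[0.003,0,0.0025],"twist":[0,0,0],"fingers":1}]'
python3 - <<'E'
from fr import *
print(place(.005,-.0035,.0015,0))
p,r,s=pose(); print(np.round(s["ft_force"],2),r.inv().apply(s["ft_force"]))
E
```

```text
time: 14.95
position: [0.594, -0.2882, 0.0498]
tool_rot: [-1.256, 0.992, 0.587]
ft_force: [1.8, 1.8, -0.8]
grip_width: 0.664
(([0.0013, 0.0004, 0.0001], [-0.02, 0.06, 0.21]), array([ 0.5943, -0.2882,  0.0485]))
[ 1.76  1.84 -0.76] [ 1.24131479 -0.61646198  2.26960014]
```

```bash

python3 -m creep '[{"linear":[0.0005,0,0],"twist":[0,0,0],"fingers":1},{"linear":[0.001,0,0],"twist":[0,0,0],"fingers":1},{"linear":[0.0015,0,0],"twist":[0,0,0],"fingers":1},{"linear":[0.0015,0,0],"twist":[0,0,0],"fingers":1},{"linear":[0.0015,0,0],"twist":[0,0,0],"fingers":1}]'
python3 - <<'E'
from fr import *
print(place(.005,-.0035,.0015,0))
p,r,s=pose(); print(np.round(s["ft_force"],2),r.inv().apply(s["ft_force"]),r.inv().apply(s["torque"]))
E
```

```text
time: 15.37
position: [0.5945, -0.2882, 0.0484]
tool_rot: [-1.256, 0.992, 0.588]
ft_force: [1.7, 3.1, -1.9]
grip_width: 0.664
(([-0.0002, 0.0002, -0.0], [-0.01, 0.08, 0.19]), array([ 0.5943, -0.2882,  0.0485]))
[ 1.67  3.09 -1.9 ] [1.99768444 0.34590469 3.43519928] [-0.14843136 -0.67078851  0.65798174]
```

No contact yet. I'll continue in small steps.

```bash

python3 -m creep '[{"linear":[0.0005,0,0],"twist":[0,0,0],"fingers":1},{"linear":[0.001,0,0],"twist":[0,0,0],"fingers":1},{"linear":[0.001,0,0],"twist":[0,0,0],"fingers":1},{"linear":[0.001,0,0],"twist":[0,0,0],"fingers":1}]'
python3 - <<'E'
from fr import *
print(place(.005,-.0035,.0015,0))
p,r,s=pose(); print(np.round(s["ft_force"],2),r.inv().apply(s["ft_force"]),r.inv().apply(s["torque"]))
E
```

```text
time: 15.7
position: [0.595, -0.2883, 0.0477]
tool_rot: [-1.256, 0.991, 0.588]
ft_force: [-1.0, 4.7, 3.2]
grip_width: 0.665
(([-0.001, 0.0003, -0.0001], [-0.03, 0.11, 0.2]), array([ 0.5943, -0.2882,  0.0485]))
[-0.99  4.66  3.23] [-3.93828457  0.35505993  4.1794228 ] [-0.12521314 -0.83379453  0.84419999]
```

```bash

python3 -m creep '[{"linear":[0.0005,0,0],"twist":[0,0,0],"fingers":1},{"linear":[0.001,0,0],"twist":[0,0,0],"fingers":1},{"linear":[0.001,0,0],"twist":[0,0,0],"fingers":1},{"linear":[0.001,0,0],"twist":[0,0,0],"fingers":1}]'
python3 - <<'E'
from fr import *
print(place(.005,-.0035,.0015,0))
p,r,s=pose(); print(np.round(s["ft_force"],2),r.inv().apply(s["ft_force"]),r.inv().apply(s["torque"]))
snap("wrist","w16.png",(180,130,390,260),3); snap("side","s9.png",(240,150,340,230),7)
E
```

```text
time: 16.03
position: [0.5951, -0.2884, 0.0475]
tool_rot: [-1.254, 0.99, 0.588]
ft_force: [-13.6, 9.6, 17.8]
grip_width: 0.663
(([-0.0013, 0.0003, -0.0001], [-0.07, 0.21, 0.19]), array([ 0.5943, -0.2882,  0.0485]))
[-13.64   9.56  17.84] [-23.35253212   4.70813947   5.28910809] [-0.2300355  -1.07322817  1.60888764]
```

View pics/w16.png

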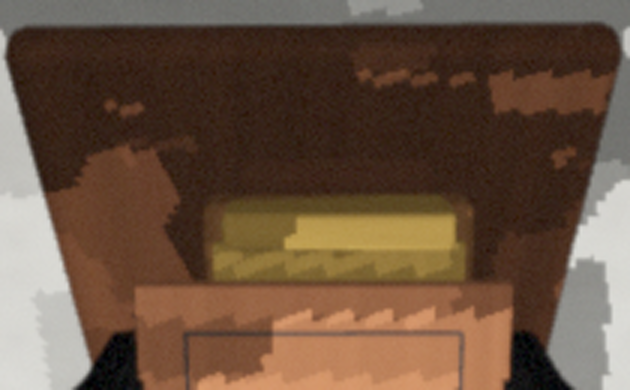

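View pics/s9.png

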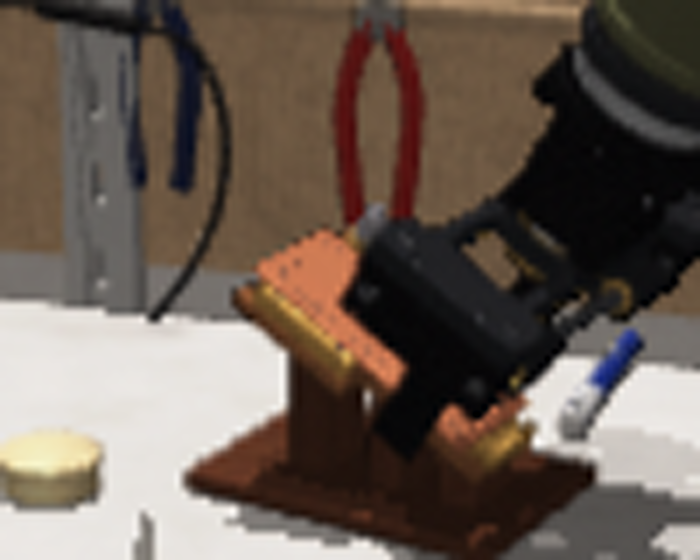

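The plate is in contact with the seat and pressing about 23 N. A gap of about 5 mm to the ledge shows in the wrist zoom (rows 245 to 280). I'll ease the pressure and slide down to the ledge.

```bash

python3 -m creep '[{"linear":[-0.001,0,0],"twist":[0,0,0],"fingers":1},{"linear":[-0.001,0.001,0],"twist":[0,0,0],"fingers":1},{"linear":[-0.001,0.002,0],"twist":[0,0,0],"fingers":1},{"linear":[-0.001,0.003,0],"twist":[0,0,0],"fingers":1},{"linear":[-0.001,0.003,0],"twist":[0,0,0],"fingers":1},{"linear":[-0.001,0.003,0],"twist":[0,0,0],"fingers":1}]'
python3 - <<'E'
from fr import *
print(place(.0,-.0035,.0005,0))
p,r,s=pose(); print(r.inv().apply(s["ft_force"]),r.inv().apply(s["torque"]))
E
```

```text
time: 16.63
position: [0.5929, -0.288, 0.0465]
tool_rot: [-1.256, 0.991, 0.587]
ft_force: [-0.6, 3.6, 5.3]
grip_width: 0.664
(([-0.0, 0.0029, 0.0002], [-0.03, 0.06, 0.25]), array([ 0.5906, -0.2871,  0.0451]))
[-5.37886822 -1.2282073   3.22579616] [-0.14102202 -0.76532604  0.35660748]
```

```bash

python3 -m creep '[{"linear":[0,0.001,0],"twist":[0,0,0],"fingers":1},{"linear":[0,0.0015,0],"twist":[0,0,0],"fingers":1},{"linear":[0,0.002,0],"twist":[0,0,0],"fingers":1},{"linear":[0,0.002,0],"twist":[0,0,0],"fingers":1},{"linear":[0,0.002,0],"twist":[0,0,0],"fingers":1}]'
python3 - <<'E'
from fr import *
print(place(.0,-.0035,.0005,0))
p,r,s=pose(); print(r.inv().apply(s["ft_force"]),r.inv().apply(s["torque"]))
E
```

```text
time: 17.05
position: [0.5911, -0.2874, 0.0453]
tool_rot: [-1.256, 0.991, 0.587]
ft_force: [-0.4, 3.0, 6.4]
grip_width: 0.663
(([-0.0001, 0.0006, 0.0002], [-0.03, 0.07, 0.23]), array([ 0.5906, -0.2871,  0.0451]))
[-6.19274466 -2.15524393  2.74255503] [-0.10494558 -0.69332877  0.13637837]
```

```bash

python3 -m creep '[{"linear":[0,0.0005,0],"twist":[0,0,0],"fingers":1},{"linear":[0,0.001,0],"twist":[0,0,0],"fingers":1},{"linear":[0,0.001,0],"twist":[0,0,0],"fingers":1},{"linear":[0,0.001,0],"twist":[0,0,0],"fingers":1}]'
python3 - <<'E'
from fr import *
print(place(.0,-.0035,.0005,0))
p,r,s=pose(); print(r.inv().apply(s["ft_force"]),r.inv().apply(s["torque"]))
snap("wrist","w17.png",(180,130,390,260),3)
E
```

```text
time: 17.38
position: [0.5902, -0.2871, 0.0448]
tool_rot: [-1.256, 0.991, 0.587]
ft_force: [-1.1, 3.0, 5.9]
grip_width: 0.664
(([-0.0001, -0.0004, 0.0002], [-0.03, 0.07, 0.23]), array([ 0.5906, -0.2871,  0.0451]))
[-6.07408364 -1.30793558  2.55941475] [-0.13822362 -0.643569    0.24720567]
```

View pics/w17.png

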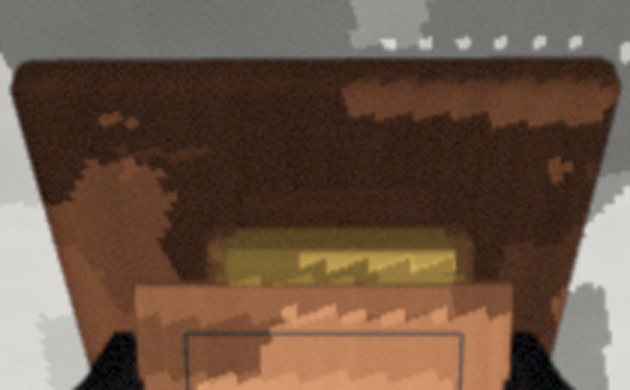

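Under 1 mm of seat is left before the ledge. I'll go on until I feel it.

```bash

python3 -m creep '[{"linear":[0,0.0005,0],"twist":[0,0,0],"fingers":1},{"linear":[0,0.001,0],"twist":[0,0,0],"fingers":1},{"linear":[0,0.001,0],"twist":[0,0,0],"fingers":1},{"linear":[0,0.001,0],"twist":[0,0,0],"fingers":1}]'
python3 - <<'E'
from fr import *
print(place(.0,-.0035,.0005,0))
p,r,s=pose(); print(r.inv().apply(s["ft_force"]),r.inv().apply(s["torque"]))
E
```

```text
time: 17.77
position: [0.5899, -0.287, 0.0446]
tool_rot: [-1.257, 0.991, 0.586]
ft_force: [2.4, 2.7, 5.3]
grip_width: 0.667
(([-0.0, -0.0008, 0.0002], [-0.01, 0.05, 0.28]), array([ 0.5906, -0.2871,  0.0451]))
[-3.80131749 -4.03577606  3.25255314] [-0.19886524 -0.63582887 -0.21095219]
```

```bash

python3 -m creep '[{"linear":[0,0.0005,0],"twist":[0,0,0],"fingers":1},{"linear":[0,0.001,0],"twist":[0,0,0],"fingers":1},{"linear":[0,0.001,0],"twist":[0,0,0],"fingers":1},{"linear":[0,0.001,0],"twist":[0,0,0],"fingers":1}]'
python3 - <<'E'
from fr import *
print(place(.0,-.0035,.0005,0))
p,r,s=pose(); print(r.inv().apply(s["ft_force"]),r.inv().apply(s["torque"]))
E
```

```text
time: 18.1
position: [0.5898, -0.287, 0.0446]
tool_rot: [-1.258, 0.99, 0.585]
ft_force: [5.3, 0.5, 4.5]
grip_width: 0.664
(([0.0, -0.0009, 0.0002], [0.0, 0.03, 0.35]), array([ 0.5906, -0.2871,  0.0451]))
[-1.3887991  -6.51184751  2.00552542] [-0.21973656 -0.65598432 -0.71530476]
```

The ledge is felt at 6.5 N and the plate no longer moves. I'll press it lightly down, check, and open.

```bash

python3 -m creep '[{"linear":[0.0003,-0.0005,0],"twist":[0,0,0],"fingers":1},{"linear":[0.0003,-0.0005,0],"twist":[0,0,0],"fingers":1}]'
python3 - <<'E'
from fr import *
p,r,s=pose(); print(r.inv().apply(s["ft_force"]))
snap("wrist","w18.png",(180,130,390,260),3); snap("top","t10.png",(300,160,400,250),7); snap("side","s10.png",(240,150,340,230),7)
E
```

```text
time: 18.27
position: [0.5899, -0.287, 0.0446]
tool_rot: [-1.257, 0.99, 0.586]
ft_force: [-0.0, 3.0, 9.6]
grip_width: 0.664
[-8.75719067 -4.09736726  2.90377814]
```

View pics/w18.png

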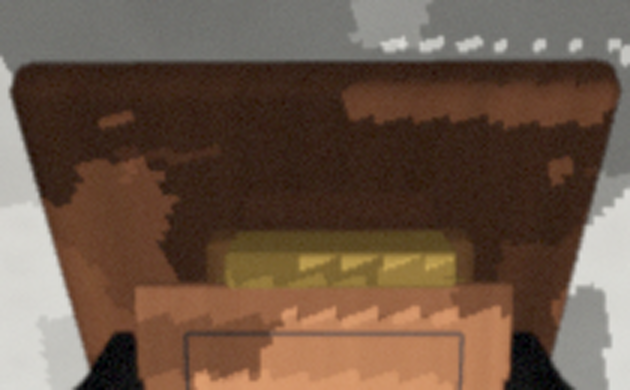

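View pics/t10.png

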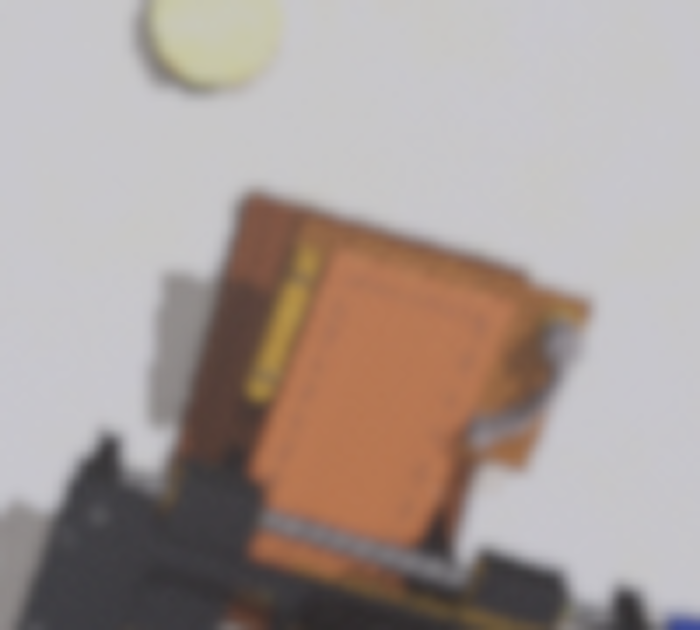

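View pics/s10.png

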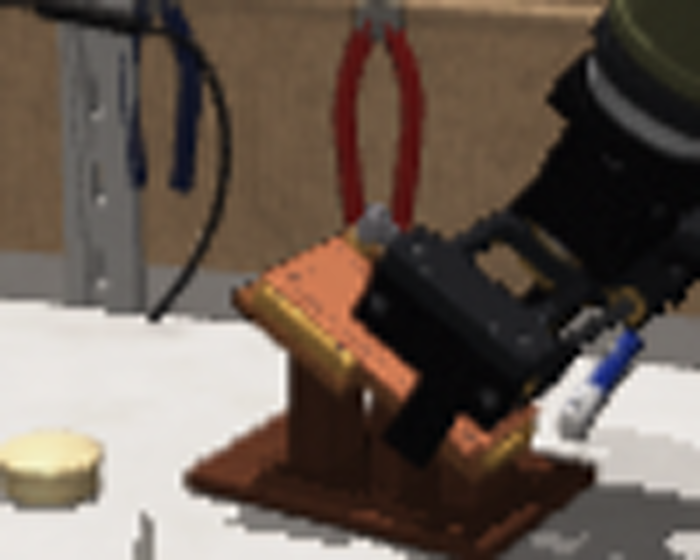

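The plate is home at the ledge, flat beside the fence with a small gap, and the nose is bearing on its right side. Releasing now.

```bash

python3 -m creep '[{"linear":[0,0,0],"twist":[0,0,0],"fingers":0.3},{"linear":[0,0,0],"twist":[0,0,0],"fingers":-0.4},{"linear":[0,0,0],"twist":[0,0,0],"fingers":-0.5},{"linear":[0,0,0],"twist":[0,0,0],"fingers":-0.6},{"linear":[0,0,0],"twist":[0,0,0],"fingers":-0.8},{"linear":[0,0,0],"twist":[0,0,0],"fingers":-1},{"linear":[0,0,0],"twist":[0,0,0],"fingers":-1},{"linear":[0,0,0],"twist":[0,0,0],"fingers":-1}]'
python3 - <<'E'
from fr import *
p,r,s=pose(); print(r.inv().apply(s["ft_force"]),place(0,-.0035,.0005))
snap("wrist","w19.png",(180,130,390,260),3); snap("top","t11.png",(300,160,400,250),7); snap("side","s11.png",(240,150,340,230),7)
E
```

```text
time: 19.08
position: [0.5884, -0.2869, 0.0431]
tool_rot: [-1.255, 0.993, 0.587]
ft_force: [0.5, -0.0, 0.6]
grip_width: 0.974
[-0.23857521 -0.75356182  0.1120496 ] (([-0.0006, -0.0028, 0.0004], [-0.04, 0.04, 0.16]), array([ 0.5906, -0.2871,  0.0451]))
```

View pics/w19.png

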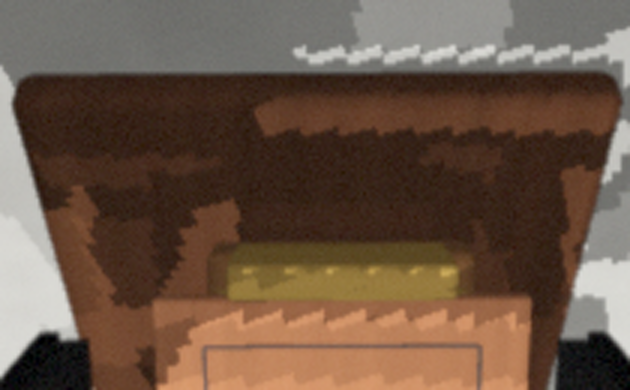

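View pics/t11.png

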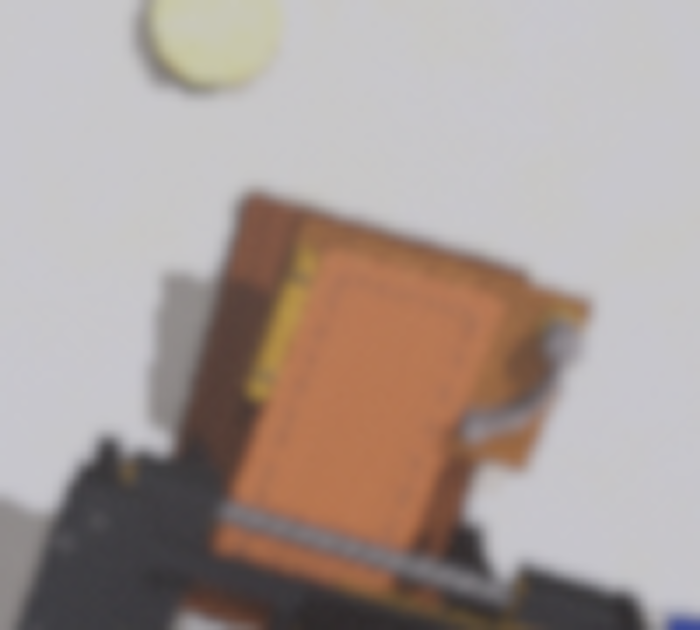

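The spring pushed the plate flush to the fence: its near end is centred on the ledge, 342 px for both. I'll back out along the seat normal.

```bash

python3 -m creep '[{"linear":[-0.008,0,0.002],"twist":[0,0,0],"fingers":-1},{"linear":[-0.02,0,0.0035],"twist":[0,0,0],"fingers":-1},{"linear":[-0.04,0,0.0035],"twist":[0,0,0],"fingers":-1},{"linear":[-0.07,0,0.0035],"twist":[0,0,0],"fingers":-1},{"linear":[-0.1,0,0.0035],"twist":[0,0,0],"fingers":-1},{"linear":[-0.13,0,0.0035],"twist":[0,0,0],"fingers":-1},{"linear":[-0.15,0,0.0035],"twist":[0,0,0],"fingers":-1},{"linear":[-0.15,0,0.0035],"twist":[0,0,0],"fingers":-1}]'
python3 - <<'E'
from fit import *
im,d=snap("wrist","w20.png"); snap("top","t12.png",(300,160,400,250),7); snap("side","s12.png",(240,150,340,230),7)
for n in("top","side"):
  for l in ["clip_nose","plate_center","fence_face"]:
    print(n,l,[(round(r["conf"],2),np.round(r["centre"],4).tolist()) for r in nets.place_of(n,l)][:3])
from fr import *
print("expect",seat(.06,0,.0015)); p,r,s=pose(); print(np.round(s["joint_positions"],2))
E
```

```text
time: 19.9
position: [0.5232, -0.256, 0.1542]
tool_rot: [-1.248, 0.992, 0.607]
ft_force: [-0.2, 1.7, -2.7]
grip_width: 0.999
top clip_nose [(0.61, [0.6217, -0.3226, 0.0809])]
top plate_center [(0.87, [0.6132, -0.2971, 0.0668])]
top fence_face [(0.76, [0.6473, -0.2701, 0.0845])]
side clip_nose [(0.56, [0.6206, -0.3237, 0.0806])]
side plate_center [(0.92, [0.616, -0.2916, 0.0675])]
side fence_face [(0.88, [0.6503, -0.2713, 0.0806])]
expect [ 0.61502579 -0.29080176  0.06729904]
[-0.59 -0.22  0.99  2.19  0.19  0.57  1.58]
```

View pics/w20.png

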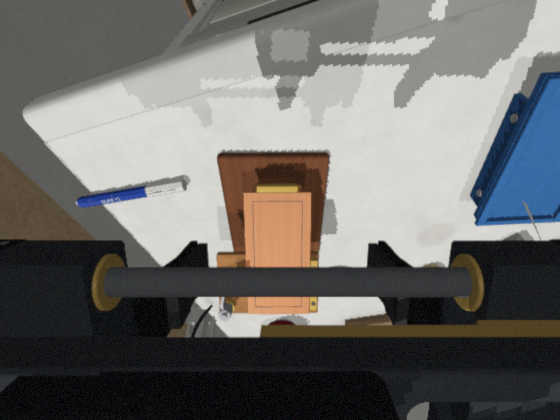

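View pics/t12.png

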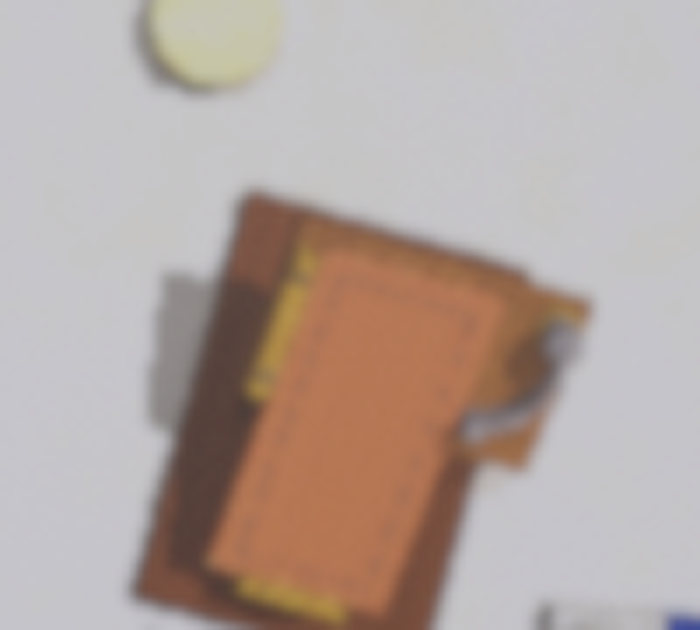

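View pics/s12.png

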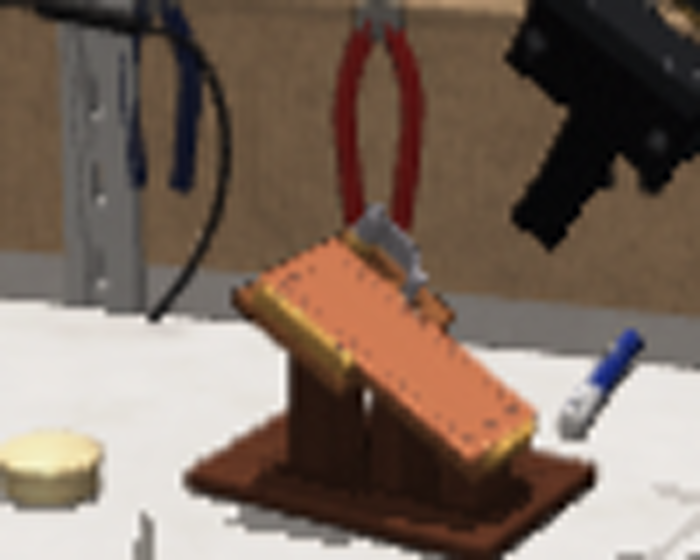

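Everything looks seated: the plate lies on the seat against the ledge at (290,590), along the fence, with the nose bearing at (470,430). One last depth check for flatness and squareness.

```bash
python3 - <<'E'
from fit import *
from fr import *
M=np.c_[sx,sl,sz]
for n in("top","wrist"):
    im,d=viewer.get_image(n);par=viewer.camera_params(n)
    H=cv2.cvtColor(im,cv2.COLOR_RGB2HSV);v,u=np.mgrid[0:420,0:560];A=cloud(d,u,v,par);S=(A-sO)@M
    m=(H[...,0]<16)&(H[...,1]>90)&(abs(S[...,2]-.003)<.006)&(abs(S[...,1])<.033)&(S[...,0]>-.005)&(S[...,0]<.13)&(d>0)
    m=cv2.erode(m.astype(np.uint8),np.ones((3,3)))>0
    B=S[m];X=np.c_[B[:,:2],np.ones(len(B))];s,*_=np.linalg.lstsq(X,B[:,2],rcond=None)
    print(n,len(B),"tilt deg x,y",np.degrees(s[:2]),"z at 60",s@[.06,0,1],"std",(X@s-B[:,2]).std(),"x",B[:,0].min(),B[:,0].max(),"y",B[:,1].min(),B[:,1].max())
    cs,_=cv2.findContours(m.astype(np.uint8),0,1);c=max(cs,key=cv2.contourArea)[:,0]
    q=S[c[:,1],c[:,0]][:,:2];print(cv2.minAreaRect((q*1000).astype(np.float32)))
print(readout.get_state()["time"])
for l in ["brass_weight","tin_1","eraser","bench_block","marker_blue","flush_cutters"]:
    print(l,[(round(r["conf"],2),np.round(r["centre"],3).tolist()) for r in nets.place_of("top",l)][:2])
snap("top","t13.png")
E
```

```text
top 1092 tilt deg x,y [0.02791215 0.01213147] z at 60 0.0026713137873721968 std 0.0014546553068963495 x 0.002841388049408763 0.12121679115879869 y -0.02929541229225166 0.02758142632522344
((61.93793869018555, -1.1842155456542969), (118.86892700195312, 55.66011047363281), 0.9808527827262878)
wrist 5320 tilt deg x,y [0.0456366  0.14200287] z at 60 0.0025428535890581593 std 0.0006702993587539881 x -0.00043985737277578885 0.11894001886405167 y -0.03031829935092398 0.027964535152811085
((35.3546257019043, -1.1581230163574219), (71.19583892822266, 57.92213439941406), 0.5524477958679199)
20.45
brass_weight [(0.66, [0.784, -0.131, -0.002])]
tin_1 [(0.68, [0.762, -0.258, -0.001])]
eraser [(0.74, [0.542, 0.164, 0.002])]
bench_block [(0.6, [0.772, -0.043, 0.002])]
marker_blue [(0.48, [0.551, -0.434, 0.0])]
flush_cutters [(0.66, [0.644, 0.2, -0.001])]
```

View pics/t13.png

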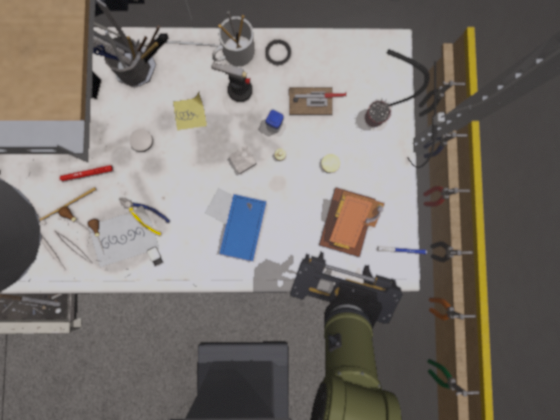

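The bystanders are where they were in the first picture, and the plate is flat and home. Handing in.

```bash
python3 -c "
from bench import job; print(job.close_job())"
```

```text
the job is handed in; nothing more can be done
None
```

The copper plate is on the stand's seat, home against the ledge and pressed to the fence by the sprung arm. I handed the job in at about 20.5 s of the 61 s.

**What I did:**
1. I slid the plate out with the closed fingertips until about 44 mm stuck out over the tray edge. It stayed flat and did not tip.
2. I gripped its two long sides just in front of the edge at 50 N, raised to 60 N for the lift, and lifted it out.
3. I tilted it parallel to the slope and brought it down yawed 10° so the fingers cleared the seat and the plate's side cleared the nose. Then I turned it back, which pushed the arm back with the plate's side.
4. I lowered it to the seat and slid it down until I felt the ledge, at about 6.5 N. Then I opened the gripper, so the arm pressed the plate to the fence, and backed off.

**Last checks:**
- **Flatness:** the depth images put the plate within 0.15° of the seat plane.
- **Position:** by the side-camera network, the plate's centre was within about 1.5 mm of its home position. The top-camera network put it about 6.5 mm off in y, which the pictures do not support.
- **Against the fence:** the pictures show the plate's near end centred on the ledge and its side along the fence. The depth fits put its middle about 1 mm right of centre and turned 0.5 to 1°. That is about what I'd expect from measuring error, but I can't rule out a slight offset.
- **Other things:** the top picture shows the other things on the desk where they started, and the robot was touching nothing.

**Two departures:** while moving right, the plate overshot to about 6 mm past centre, and I brought it back before lowering it. It pressed on the seat with about 23 N for a moment before I eased it off. No limit was reported during the run.

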